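# Press the box cutter and the marker home in the foam tool tray

### The arm

A 6-joint arm with a two-finger parallel gripper is mounted at the origin on a cart in front of the work surface, level with it; the furniture and walls round the work are solid. World frame = base frame: x ahead of the robot, y to its left, z up, the work surface at z = 0. Lengths are in mm, angles in rad, forces in N, time in s.
With the tool pointing down it reaches from about 300 to 775 mm from the base axis. Payload 14.6 kg.
Tool frame: the origin (TCP) lies at the centre of the arm's flange, where the gripper is bolted on; the fingertips stand 199 mm ahead of it and the grasp point (between the pads) lies 180 mm ahead of it; z points along the fingers, y is the line along which they close (so a half turn about z gives the same grasp; the last joint's range is limited). The gripper opens to 94 mm and grips with 3 to 60 N. Pads are 16 mm wide; open, the fingers measure 119 mm over their backs; the gripper's body (75 mm by 177 mm) begins 78 mm behind the grasp point.
Start: joints at [-1.365, 0.3, 1.521, -0, 1.321, -0.067], TCP at [148.179, -529.654, 404.646] pointing down, gripper open.
Joint ranges: [-3.03, 3.03], [-0.79, 2.21], [0.23, 2.52], [-1.04, 4.18], [0, 3.07], [-2.55, 2.55]. Speed limits (rad/s): [2.22, 2.22, 2.57, 3.14, 3.14, 3.14].

### API

Orientations are given as [roll, pitch, yaw] about the fixed x, y, z axes, in that order (R = Rz(yaw) Ry(pitch) Rx(roll)).
In Python, from cell import manip, optics, workorder gives the robot as it stands.
- The arm moves only by the tool step_arm, never from a script. Its argument "increments" is a list that holds one entry, the list of rows, each a list of 7 numbers: the turn, a rotation vector about the tool's x, y, z as a fraction of full scale, then the shift along the tool's x, y, z as a fraction of full scale, then the closure, from -1 (fully open) to 1 (shut). In form: [[[wx, wy, wz, tx, ty, tz, fingers], ...]]. A call has 1 to 5 rows; each row shifts and turns the commanded pose from where the row before left it, along the tool's axes as they then stand; what a row does not reach is not made up. Full scale, the value 1, is 40 mm for a shift and 45 degrees for a turn. A row lasts 1/10 s, in which the tool goes at most 50 mm and 8.59 degrees, less where a joint would pass 70% of its speed; a pose out of reach is approached as far as the arm can. A call with a number of a shift or a turn outside -1 to 1 is refused whole. A call with a gripper value outside its range is refused whole. The fingers move at their own pace and stop on an object; "newtons" is the grip in N (left out, the last holds). Time passes only in rows, so rows that do not move let the fingers close. It gives the time, the measured TCP pose, the force, the opening and the grip force at its end, in the units of the state.
- manip.read_state(): the state, without advancing time (a new reading comes with each control period).
- optics.camera(name): name is "scene" or "top"; returns a dict with "frame" (420x560x3 uint8, red, green, blue), "range_z" (420x560 float32, mm along the optical axis (not along the pixel's ray), 0 where there is no reading), "mtx" (3x3 intrinsics, pixels), "distortion" ([k1, k2, p1, p2, k3] as OpenCV has them; the pictures are not rectified), "cam_to_world" (4x4, takes a point from camera to world coordinates). Camera axes: x right, y down, z forward; pixel columns grow to the right and rows downward; lengths in mm; the calibration is good to about 2 mm. A picture is of the moment at which its call begins.
- workorder.sign_off(): hands the job in; it is judged then, once.
The state is a dict: "clock": time; "joints": joint angles; "qd": joint speeds; "effort": joint torques, N m; "eef_pos": TCP position; "eef_rot": TCP orientation; "wrist_force": force on the tool from outside, world axes, zero at the start; "moment": the same for the moment, N m; "finger_gap": finger opening in mm; "finger_force": force on a finger pad.
Only numpy, scipy, OpenCV 4.12 (cv2) and the standard library are available. Lean on these libraries where they do the work, as an engineer would, in place of code of your own. Each camera call takes 0.05 s, during which the arm holds its last target. There are 200 camera calls.

### The job

Put the lime box cutter and the blue-capped marker back into their snug cutouts in the foam tool tray, right way up, the cutter with its blade end towards the red dot, and press each one in until its whole length sits fully home on the orange bed. Press firmly but with feeling, so that the foam is not crushed, and leave the staple box, the sticky notes and the eraser where they are.

Things in the scene. Friction and masses are not known exactly. Their poses are not given: they have to be found in the camera images.
- tray: Tool tray fixed to the worktop, 176 x 208 mm (x, y), grey shell 26 mm high filled with dark foam, its flat top 24 mm above the worktop. Origin: centre of the underside; z up, y along the three parallel cutouts. Centre lines: cutter x = -48 mm, marker x = +12 mm; the third (x = +58) holds a red pen that stays. Red dot on the foam at x = -48, y = -92.5 mm.
- cutter_place (a point): Point at the level of the foam's top, over where the cutter's origin belongs; axes as the tray's. The cutout runs from y = -87 (red dot end) to +85 mm from here, 29 mm wide. Its orange bed lies 12 to 15.5 mm below this point: how deep differs from tray to tray and must be felt. Home, the cutter's handle stands 2.5 to 6 mm out of the foam: press it from above with shut fingers.
- marker_place (a point): Point at the level of the foam's top, over the middle of the marker's cutout (138 x 22 mm); axes as the tray's. Its orange bed lies 8 to 14.5 mm below: must be felt. Home, the marker stands 2.5 to 9 mm out of the foam: press from above with shut fingers. To lay a tool in, grip it with the fingertips ending 7 mm above its underside, so that they stay above the foam, then let go.
- foam_ribs (a point): Middle of the foam's top (24 mm above the tray's underside). In both cutouts, at y = -36 and +36 mm, a pair of springy foam ribs 22 mm long slopes in from the side walls to 4.3 mm proud at 7 mm depth. A tool laid in stops on them, above its bed; pushed on, it goes home and friction keeps it. Near one pair of ribs this takes 4 to 9 N. A bed yields 1 mm at 18 N; more than 22 N crushes it.
- box_cutter: Lime-green box cutter with a black thumb slide, lying flat, 25 x 168 x 22 mm (x, y, z), 90 g. Origin: on its underside in the middle; z up, y along it, the blade end at -y (y = -84 mm), the butt at y = +84 mm. The handle is 18 mm high; the fixed black thumb slide stands 4 mm higher from y = -27 to -11 mm. Belongs with its origin under cutter_place and its -y end at the red dot.
- cutter_nose (a point): Point on the cutter's underside, 60 mm from its origin towards the blade end.
- cutter_tail (a point): Point on the cutter's underside, 60 mm from its origin towards the butt.
- marker: White marker pen with a blue cap, lying on its side, 17 x 132 mm, 17 mm high (19 mm at its clip), 18 g; it does not roll. Origin: on its underside in the middle; z up, y along it. Belongs with its origin under marker_place, either end first.
- marker_cap (a point): Point on the marker's underside, 50 mm from its origin along -y.
- marker_butt (a point): Point on the marker's underside, 50 mm from its origin along +y.
- staple_box: Green and white card box of staples, 42 x 68 x 19 mm, loose; stays where it is. Origin: centre of its underside.
- sticky_notes: Block of yellow sticky notes, 50 x 50 x 24 mm, loose; stays where it is. Origin: centre of its underside.
- eraser: Pink eraser, 20 x 44 x 12 mm, loose; stays where it is. Origin: centre of its underside.

How it is judged:
By the outcome, as a careful person would: the job done as asked, in the order asked, and still so for the second after the job is handed in, with the robot touching nothing.
It also fails if it takes over 72 s, if anything falls off the work surface, if the arm or the gripper's body presses on something with over 40 N, if the wrist force passes 120 N, or if a joint passes its speed limit or range.

## Working session

There is one attempt and no reset: what is moved stays moved. The work goes in short steps, Python scripts to look and compute and a tool call to move; the robot and the scene stay as the last step left them, time stands still between calls to the robot, and variables do not carry over. Pictures are saved under pics/ and viewed, at most 10 in all, crops included, and the job is handed in when it is done.

Besides the shell and the picture viewer there is one more tool, called after "Request:" by a JSON object that holds its "op" and its "data", one argument or row to a line. step_arm: Moves the arm, as the interface text tells. Its arguments: {"type":"object","properties":{"increments":{"type":"array","items":{"type":"array","items":{"type":"array","items":{"type":"number"}}}},"newtons":{"type":"number"}},"required":["increments"]}

```bash
mkdir -p pics; ls; cat > h.py <<'E'
import numpy as np, cv2
from cell import manip, optics, workorder
def snap(name,fn=None):
    c=optics.camera(name)
    if fn: cv2.imwrite('pics/'+fn,cv2.cvtColor(c['frame'],cv2.COLOR_RGB2BGR))
    return c
def cloud(c):
    h,w=c['range_z'].shape
    u,v=np.meshgrid(np.arange(w),np.arange(h))
    n=cv2.undistortPoints(np.stack([u,v],-1).reshape(-1,1,2).astype(np.float64),c['mtx'],np.array(c['distortion'])).reshape(h,w,2)
    z=c['range_z'].astype(float)
    p=np.dstack([n*z[...,None],z,np.ones_like(z)])
    P=(p@np.array(c['cam_to_world']).T)[...,:3]
    P[z==0]=np.nan
    return P
E
python3 - <<'E'
from h import *
for n in('top','scene'):
    c=snap(n,n+'0.png'); np.savez(n+'0.npz',**c); print(n,c['cam_to_world'])
print(manip.read_state())
E
```

```text
pics
top [[-7.06843353e-03 -9.95439213e-01  9.51357431e-02  4.83105510e+02]
 [-9.99769399e-01  8.96415966e-03  1.95139329e-02 -1.11779969e+01]
 [-2.02777460e-02 -9.49758717e-02 -9.95273026e-01  1.12337468e+03]
 [ 0.00000000e+00  0.00000000e+00  0.00000000e+00  1.00000000e+00]]
scene [[ 5.54192981e-01 -4.90005145e-01  6.72878219e-01 -3.62447828e+02]
 [-8.32219142e-01 -3.42464741e-01  4.36038073e-01 -6.21588985e+02]
 [ 1.67761653e-02 -8.01631374e-01 -5.97583217e-01  9.11579372e+02]
 [ 0.00000000e+00  0.00000000e+00  0.00000000e+00  1.00000000e+00]]
{'clock': 0.1, 'joints': array([-1.36459491e+00,  3.00395421e-01,  1.52149824e+00,  7.39011837e-06,
        1.32069554e+00, -6.65826276e-02]), 'qd': array([-0.00011173,  0.00055485, -0.00148535,  0.00017374, -0.00144578,
       -0.00068073]), 'effort': array([ 7.33585966e-04, -5.32646549e+01, -3.53287375e+01,  7.09185563e-02,
        2.34439335e-02, -2.92023412e-05]), 'eef_pos': array([ 148.17863507, -529.63432589,  404.16278657]), 'eef_rot': array([-3.14059880e+00, -7.34458603e-05,  2.72782173e-01]), 'wrist_force': array([ 0.28991752,  0.11185509, -0.69807025]), 'moment': array([-0.00474323,  0.04098502, -0.01217272]), 'finger_force': 0.0, 'finger_gap': 93.75522102654108}
```

View pics/top0.png

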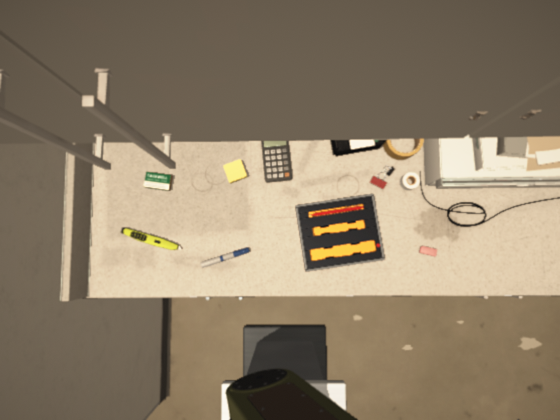

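View pics/scene0.png

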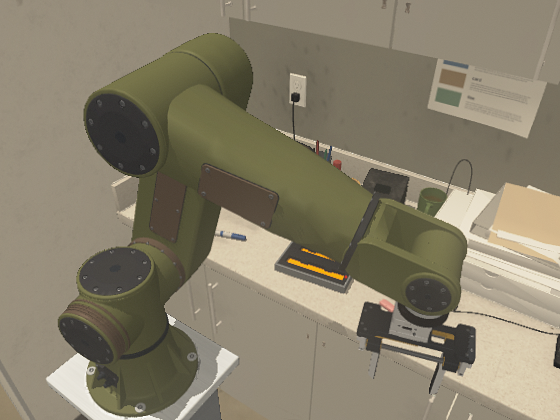

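The top view shows the cutter near (150,239), the marker near (226,257) and the tray near (341,232), with the red dot at (378,245). Next I'll measure these accurately.

```bash
python3 - <<'E'
from h import *
c=dict(np.load('top0.npz')); P=cloud(c); f=c['frame']; np.save('P.npy',P)
hsv=cv2.cvtColor(f,cv2.COLOR_RGB2HSV)
def rep(n,m,box):
    u0,v0,u1,v1=box; M=np.zeros(m.shape,bool); M[v0:v1,u0:u1]=m[v0:v1,u0:u1]
    p=P[M]; p=p[~np.isnan(p).any(1)]
    r=cv2.minAreaRect(p[:,:2].astype(np.float32)); b=cv2.boxPoints(r)
    print(n,len(p),'c',np.round(r[0],1),'sz',np.round(r[1],1),'ang',round(r[2],2),'z',np.round(np.percentile(p[:,2],[5,50,95]),1),'mean',p[:,:2].mean(0).round(1)); return p
Z=P[...,2]
print('table',np.nanmedian(Z[270:290,120:190]),np.nanmedian(Z[270:285,400:440]))
rep('cut colour',(hsv[...,1]>150)&(hsv[...,2]>80),(110,215,195,262))
rep('cut z',Z>8,(110,215,195,262))
rep('mark z',Z>7,(195,240,256,275))
rep('blue',(hsv[...,0]>95)&(hsv[...,0]<130)&(hsv[...,1]>100),(195,240,256,275))
rep('tray z',Z>15,(290,190,392,275))
rep('dot',((hsv[...,0]<6)|(hsv[...,0]>174))&(hsv[...,1]>130),(370,235,385,258))
o=(hsv[...,0]>8)&(hsv[...,0]<25)&(hsv[...,1]>180)&(hsv[...,2]>150)
rep('orange cut',o,(300,238,385,265)); rep('orange mk',o,(300,220,372,237))
rep('staple',Z>10,(140,168,175,195)); rep('notes',Z>10,(220,155,250,185))
rep('eraser',Z>6,(415,240,440,260))
for n,(u0,v0,u1,v1) in dict(a=(110,215,250,280),t=(290,190,390,275)).items():
    im=cv2.cvtColor(f[v0:v1,u0:u1],cv2.COLOR_RGB2BGR); im=cv2.resize(im,None,fx=5,fy=5,interpolation=cv2.INTER_CUBIC); cv2.imwrite(f'pics/c_{n}.png',im)
a=cv2.imread('pics/c_a.png');t=cv2.imread('pics/c_t.png')
a=cv2.resize(a,(560,260));t=cv2.resize(t,(400,340)); W=np.zeros((600,560,3),np.uint8);W[:260]=a;W[260:,:400]=t;cv2.imwrite('pics/crop.png',W)
E
```

```text
table 1.024436301742071 0.5616323843705686
cut colour 307 c [522.3 349.5] sz [151.1  20.9] ang 73.48 z [15.4 18.7 22.7] mean [520.4 340.1]
cut z 503 c [513.6 356.8] sz [179.5  75.2] ang 87.11 z [12.6 18.6 22.7] mean [522.4 348.8]
mark z 301 c [471.7 151.2] sz [ 53.  148.4] ang 0.6 z [10.  15.5 19.9] mean [473.4 150.8]
blue 38 c [481.3 125.4] sz [ 7.6 71.8] ang 17.93 z [13.3 17.1 20.9] mean [486.  110.4]
tray z 4341 c [ 536.4 -149.8] sz [176.2 208. ] ang 8.17 z [19.5 24.7 28.5] mean [ 540.9 -149.5]
dot 16 c [ 501.3 -248.1] sz [ 8.3 10.7] ang 83.57 z [21.6 25.1 28. ] mean [ 501.8 -248.3]
orange cut 398 c [ 488.9 -158.7] sz [ 29.8 170.6] ang 8.36 z [ 8.4 11.9 20.2] mean [ 491.8 -180.2]
orange mk 300 c [ 548.  -149.1] sz [ 23.  136.3] ang 8.22 z [ 8.4 12.1 19.9] mean [ 550.  -159.4]
staple 422 c [649.3 242.3] sz [260.9  50.3] ang 72.3 z [15.9 20.4 23.9] mean [676.1 327.8]
notes 356 c [703.  125.2] sz [51.  50.2] ang 19.44 z [16.3 20.4 25.3] mean [702.4 124.8]
eraser 128 c [ 480.2 -382.1] sz [53.2 32.5] ang 77.34 z [ 8.6 11.9 15.9] mean [ 486.6 -381.3]
```

View pics/crop.png

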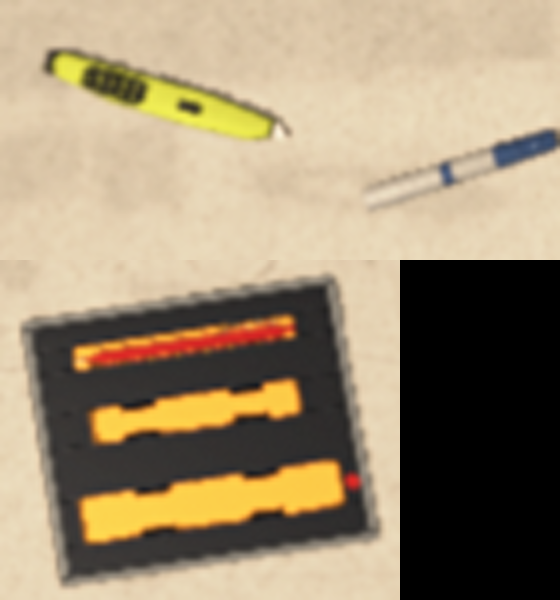

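```bash
cat >> h.py <<'E'
def avg(n=6,name='top'):
    cs=[optics.camera(name) for _ in range(n)]
    c=dict(cs[0]); r=np.stack([k['range_z'] for k in cs]).astype(float); r[r==0]=np.nan
    c['range_z']=np.nan_to_num(np.nanmedian(r,0)); c['frame']=np.mean([k['frame'] for k in cs],0).astype(np.uint8); return c
def axisfit(p):
    "centre by extents along/across the principal axis; yaw of +y local (towards +world y)"
    xy=p[:,:2]; m=np.median(xy,0); w,V=np.linalg.eigh(np.cov((xy-m).T)); a=V[:,1]; a=a*np.sign(a[1]); n=np.array([a[1],-a[0]])
    s=(xy-m)@a; t=(xy-m)@n; e=lambda v:(np.sort(v)[1]+np.sort(v)[-2])/2
    cen=m+a*e(s)+n*np.median(t)
    return cen,np.degrees(np.arctan2(-a[0],a[1])),np.ptp(s),np.ptp(t),m+a*s.mean()+n*t.mean()
def blob(M,P,box):
    u0,v0,u1,v1=box; K=np.zeros(M.shape,np.uint8); K[v0:v1,u0:u1]=M[v0:v1,u0:u1]
    n,L,S,_=cv2.connectedComponentsWithStats(K); i=1+np.argmax(S[1:,4]); return P[L==i]
E
python3 - <<'E'
from h import *
c=avg(); P=cloud(c); Z=P[...,2]; f=c['frame']; bg=cv2.medianBlur(f,31)
D=np.abs(f.astype(int)-bg).sum(2)
for n,b in dict(cut=(110,215,195,262),mark=(195,240,256,275)).items():
    for nm,M in(('z',Z>7),('col',D>60)):
        p=blob(M,P,b); print(n,nm,len(p),[np.round(x,1) for x in axisfit(p)],'zmed',np.median(p[:,2]).round(1))
p=blob(Z>15,P,(285,185,395,280)); print('tray',cv2.minAreaRect(p[:,:2].astype(np.float32)),np.median(p[:,2]))
E
```

```text
cut z 507 [array([522.6, 348. ]), np.float64(-17.8), np.float64(167.3), np.float64(24.5), array([522.6, 348.7])] zmed 18.7
cut col 598 [array([524.9, 350.2]), np.float64(-17.4), np.float64(173.9), np.float64(29.0), array([524.1, 348.7])] zmed 18.3
mark z 303 [array([473.5, 150.5]), np.float64(17.6), np.float64(130.7), np.float64(16.5), array([473.5, 151. ])] zmed 15.8
mark col 284 [array([474.1, 149.3]), np.float64(17.3), np.float64(136.6), np.float64(21.6), array([476.1, 141.9])] zmed 14.1
tray ((536.31494140625, -149.74136352539062), (175.73936462402344, 207.45297241210938), 8.230600357055664) 24.801956324266143
```

Request:
{"op": "step_arm", "data": {
  "increments": [
    [[0,0,-0.18,1,0,0,-1],[0,0,-0.18,1,0,0,-1],[0,0,-0.18,0.9,-0.4,0,-1],[0,0,-0.18,0.7,-0.7,0,-1],[0,0,-0.18,0.7,-0.7,0,-1]]
  ]
}}

```text
clock: 0.9
eef_pos: [247.5, -389.7, 404.3]
eef_rot: [-3.141, -0.0, 0.987]
wrist_force: [0.9, 0.6, 0.7]
finger_gap: 93.9
finger_force: 0.0
```

```bash
cat >> h.py <<'E'
def plan(x,y,z,yawdeg):
    s=manip.read_state(); p=s['eef_pos']; f=s['eef_rot'][2]; d=np.array([x,y,z])-p
    t=np.radians(yawdeg); da=(t-f+np.pi)%(2*np.pi)-np.pi
    for n,a in(('now',f),('target',t)):
        print(n,'tx %.3f ty %.3f tz %.3f'%((d[0]*np.cos(a)+d[1]*np.sin(a))/40,(d[0]*np.sin(a)-d[1]*np.cos(a))/40,-d[2]/40),'wz %.3f'%(-np.degrees(da)/45))
    print('pos',p.round(2),'rot',s['eef_rot'].round(4),'F',s['wrist_force'].round(2),'t',s['clock'],'gap',round(s['finger_gap'],1))
E
python3 - <<'E'
from h import *
plan(522.6,348,290,72.4)
E
```

```text
now tx 19.176 ty -4.434 tz 2.857 wz -0.353
target tx 19.658 ty 0.979 tz 2.857 wz -0.353
pos [ 247.52 -389.67  404.27] rot [-3.1412e+00 -3.0000e-04  9.8660e-01] F [0.91 0.55 0.74] t 0.9 gap 93.9
```

Request:
{"op": "step_arm", "data": {
  "increments": [
    [[0,0,-0.176,0,0,0,-1],[0,0,-0.177,0,0,0,-1],[0,0,0,0.98,0.05,0,-1],[0,0,0,0.98,0.05,0,-1],[0,0,0,0.98,0.05,0,-1]]
  ]
}}

```text
clock: 1.4
eef_pos: [289.0, -279.9, 404.6]
eef_rot: [3.142, -0.0, 1.256]
wrist_force: [0.9, -0.2, 0.6]
finger_gap: 94.3
finger_force: 0.0
```

Request:
{"op": "step_arm", "data": {
  "increments": [
    [[0,0,0,0.98,0.05,0,-1],[0,0,0,0.98,0.05,0,-1],[0,0,0,0.98,0.05,0,-1],[0,0,0,0.98,0.05,0,-1],[0,0,0,0.98,0.05,0,-1]]
  ]
}}

```text
clock: 1.9
eef_pos: [359.1, -96.3, 404.9]
eef_rot: [3.141, 0.0, 1.257]
wrist_force: [-0.2, -0.6, -0.1]
finger_gap: 94.0
finger_force: 0.0
```

Request:
{"op": "step_arm", "data": {
  "increments": [
    [[0,0,0,0.98,0.05,0.2,-1],[0,0,0,0.98,0.05,0.2,-1],[0,0,0,0.98,0.05,0.2,-1],[0,0,0,0.98,0.05,0.2,-1],[0,0,0,0.98,0.05,0.2,-1]]
  ]
}}

```text
clock: 2.4
eef_pos: [429.2, 87.2, 364.5]
eef_rot: [3.141, -0.0, 1.257]
wrist_force: [0.6, -0.5, 0.9]
finger_gap: 94.0
finger_force: 0.0
```

Request:
{"op": "step_arm", "data": {
  "increments": [
    [[0,0,0,0.98,0.05,0.4,-0.3],[0,0,0,0.98,0.05,0.4,-0.3],[0,0,0,0.98,0.05,0.4,-0.3],[0,0,0,0.98,0.05,0.4,-0.3],[0,0,0,0.98,0.05,0.2,-0.3]]
  ]
}}

```text
clock: 2.9
eef_pos: [499.1, 270.4, 291.1]
eef_rot: [-3.14, 0.001, 1.257]
wrist_force: [0.4, 0.5, 1.5]
finger_gap: 61.8
finger_force: 0.0
```

```bash
python3 - <<'E'
from h import *
plan(522.6,348,206,72.4)
E
```

```text
now tx 2.026 ty -0.040 tz 2.127 wz -0.008
target tx 2.027 ty -0.027 tz 2.127 wz -0.008
pos [499.11 270.41 291.08] rot [-3.1404e+00  1.2000e-03  1.2571e+00] F [0.45 0.52 1.48] t 2.9 gap 61.8
```

Request:
{"op": "step_arm", "data": {
  "increments": [
    [[0,0,-0.008,0.9,-0.01,0.2,-0.3],[0,0,0,0.9,-0.01,0.4,-0.3],[0,0,0,0.22,-0.01,0.6,-0.3],[0,0,0,0,0,0.6,-0.3],[0,0,0,0,0,0.3,-0.3]]
  ]
}}

```text
clock: 3.4
eef_pos: [522.1, 346.2, 206.3]
eef_rot: [-3.14, 0.002, 1.264]
wrist_force: [-0.1, 0.2, -0.0]
finger_gap: 61.0
finger_force: 0.0
```

Request:
{"op": "step_arm", "data": {
  "increments": [
    [[0,0,0,0,0,0,-0.3],[0,0,0,0,0,0,-0.3]]
  ]
}}

```text
clock: 3.6
eef_pos: [522.8, 346.0, 209.6]
eef_rot: [3.141, -0.001, 1.263]
wrist_force: [0.7, 0.9, 0.3]
finger_gap: 61.6
finger_force: 0.0
```

```bash
python3 - <<'E'
from h import *
plan(522.6,348,206,72.4)
E
```

```text
now tx 0.047 ty -0.020 tz 0.091 wz -0.001
target tx 0.047 ty -0.020 tz 0.091 wz -0.001
pos [522.81 345.98 209.64] rot [ 3.1410e+00 -7.0000e-04  1.2628e+00] F [0.72 0.89 0.27] t 3.6 gap 61.6
```

Request:
{"op": "step_arm", "data": {
  "increments": [
    [[0,0,0,0.04,-0.02,0.09,-0.3],[0,0,0,0,0,0,-0.3],[0,0,0,0,0,0,1],[0,0,0,0,0,0,1],[0,0,0,0,0,0,1]]
  ],
  "newtons": 20
}}

```text
clock: 4.1
eef_pos: [522.3, 347.8, 205.3]
eef_rot: [3.141, -0.0, 1.263]
wrist_force: [0.2, 0.1, 0.1]
finger_gap: 40.6
finger_force: 0.0
```

Request:
{"op": "step_arm", "data": {
  "increments": [
    [[0,0,0,0,0,0,1],[0,0,0,0,0,0,1]]
  ]
}}

```text
clock: 4.3
eef_pos: [522.3, 347.8, 205.1]
eef_rot: [-3.142, -0.0, 1.263]
wrist_force: [0.6, 0.9, 0.5]
finger_gap: 24.5
finger_force: 0.2
```

```bash
python3 - <<'E'
from h import *
s=manip.read_state();print(s)
E
```

```text
{'clock': 4.3, 'joints': array([5.29200880e-01, 6.87339720e-01, 1.44400502e+00, 5.26626707e-05,
       1.01023802e+00, 8.36850568e-01]), 'qd': array([ 9.81918999e-04,  2.14087512e-03, -5.86190700e-04,  4.25264921e-04,
        1.22768541e-03,  4.80624990e-05]), 'effort': array([-2.05692225e-01, -6.82151413e+01, -3.00038624e+01, -2.01156456e-02,
       -1.22277243e-01,  2.43615694e-03]), 'eef_pos': array([522.25378824, 347.84055696, 205.09019724]), 'eef_rot': array([-3.14156616e+00, -3.72240397e-05,  1.26311864e+00]), 'wrist_force': array([0.59214605, 0.89099995, 0.49284577]), 'moment': array([-0.0302193 , -0.02943152,  0.03985941]), 'finger_force': 0.16164506552740932, 'finger_gap': 24.47823678141423}
```

Request:
{"op": "step_arm", "data": {
  "increments": [
    [[0,0,0,0,0,0,1],[0,0,0,0,0,-0.3,1],[0,0,0,0,0,-0.6,1],[0,0,0,0,0,-0.6,1],[0,0,-0.1,0,0,-0.4,1]]
  ]
}}

```text
clock: 4.8
eef_pos: [522.3, 347.9, 283.7]
eef_rot: [3.14, -0.002, 1.342]
wrist_force: [-0.2, -0.5, 0.4]
finger_gap: 23.8
finger_force: 20.0
```

Request:
{"op": "step_arm", "data": {
  "increments": [
    [[0,0,-0.1,0,0,0,1],[0,0,-0.1,0,0,0,1],[0,0,-0.1,0,0,0,1],[0,0,-0.1,0,0,0,1],[0,0,-0.073,0,0,0,1]]
  ]
}}

```text
clock: 5.3
eef_pos: [522.2, 347.9, 281.9]
eef_rot: [3.141, -0.0, 1.716]
wrist_force: [1.0, 0.0, -0.7]
finger_gap: 23.6
finger_force: 20.0
```

```bash
python3 - <<'E'
from h import *
plan(488.8,-156.6,270,98.2)
E
```

```text
now tx -12.357 ty -2.656 tz 0.298 wz 0.003
target tx -12.364 ty -2.625 tz 0.298 wz 0.003
pos [522.21 347.86 281.92] rot [ 3.1411e+00 -2.0000e-04  1.7164e+00] F [ 0.97  0.03 -0.66] t 5.3 gap 23.6
```

Request:
{"op": "step_arm", "data": {
  "increments": [
    [[0,0,0,-0.5,-0.1,0,1],[0,0,0,-0.9,-0.19,0,1],[0,0,0,-0.9,-0.19,0,1],[0,0,0,-0.9,-0.19,0,1],[0,0,0,-0.9,-0.19,0,1]]
  ]
}}

```text
clock: 5.8
eef_pos: [511.1, 179.3, 281.9]
eef_rot: [3.141, -0.0, 1.713]
wrist_force: [1.1, -0.2, -0.6]
finger_gap: 24.0
finger_force: 20.0
```

Request:
{"op": "step_arm", "data": {
  "increments": [
    [[0,0,0,-0.9,-0.19,0,1],[0,0,0,-0.9,-0.19,0,1],[0,0,0,-0.9,-0.19,0,1],[0,0,0,-0.9,-0.19,0,1],[0,0,0,-0.9,-0.19,0,1]]
  ]
}}

```text
clock: 6.3
eef_pos: [499.1, -4.4, 282.0]
eef_rot: [3.141, 0.0, 1.713]
wrist_force: [0.4, 0.1, -1.1]
finger_gap: 24.1
finger_force: 20.0
```

Request:
{"op": "step_arm", "data": {
  "increments": [
    [[0,0,0,-0.9,-0.19,0,1],[0,0,0,-0.9,-0.19,0,1],[0,0,0,-0.9,-0.19,0.2,1],[0,0,0,-0.9,-0.19,0.1,1],[0,0,0,-0.15,-0.05,0,1]]
  ]
}}

```text
clock: 6.8
eef_pos: [488.2, -158.9, 269.4]
eef_rot: [3.141, 0.0, 1.71]
wrist_force: [0.1, -0.4, -0.2]
finger_gap: 23.6
finger_force: 20.0
```

Request:
{"op": "step_arm", "data": {
  "increments": [
    [[0,0,0,0,0,0,1],[0,0,0,0,0,0,1],[0,0,0,0,0,0,1]]
  ]
}}

```text
clock: 7.1
eef_pos: [488.8, -154.9, 269.4]
eef_rot: [3.141, 0.0, 1.715]
wrist_force: [0.5, -0.2, -0.9]
finger_gap: 23.8
finger_force: 20.0
```

```bash
python3 - <<'E'
from h import *
snap('top','top1.png'); c=snap('scene','scene1.png')
im=c['frame'][150:350,200:460]; cv2.imwrite('pics/s1.png',cv2.cvtColor(cv2.resize(im,None,fx=3,fy=3,interpolation=cv2.INTER_CUBIC),cv2.COLOR_RGB2BGR))
plan(488.8,-156.6,240,98.2)
E
```

```text
now tx -0.037 ty -0.005 tz 0.732 wz 0.001
target tx -0.037 ty -0.005 tz 0.732 wz 0.001
pos [ 488.79 -155.1   269.27] rot [3.1414 0.     1.7146] F [-0.21  0.41 -0.59] t 7.2 gap 23.8
```

View pics/s1.png

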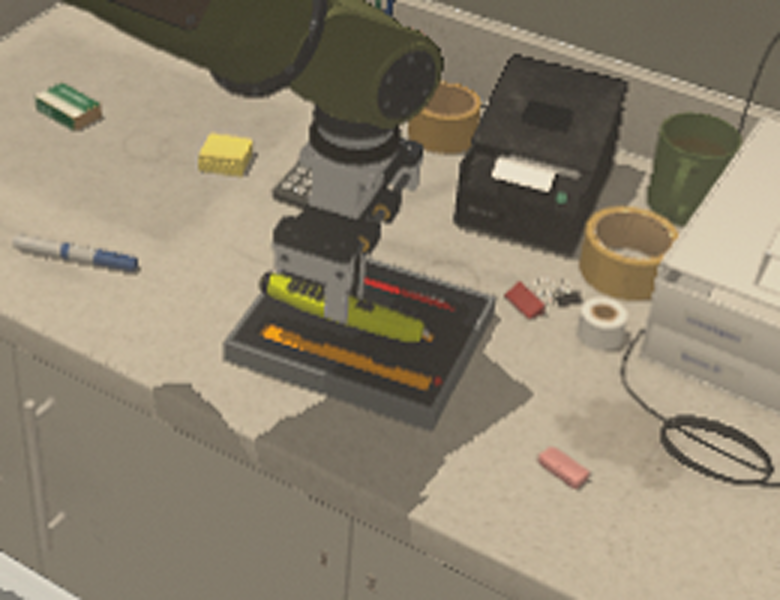

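View pics/top1.png

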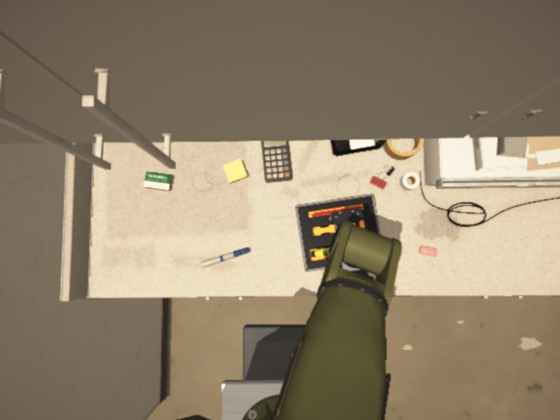

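The cutter hangs level over its cutout, with the nose towards the red dot (crop about (435,380)). I'll lower it to just above the foam and check alignment.

Request:
{"op": "step_arm", "data": {
  "increments": [
    [[0,0,0,-0.04,0,0.3,1],[0,0,0,0,0,0.3,1],[0,0,0,0,0,0.15,1],[0,0,0,0,0,0,1],[0,0,0,0,0,0,1]]
  ]
}}

```text
clock: 7.7
eef_pos: [488.9, -157.6, 238.9]
eef_rot: [-3.141, -0.0, 1.713]
wrist_force: [-0.0, -0.4, 0.3]
finger_gap: 23.8
finger_force: 20.0
```

```bash
cat >> h.py <<'E'
T0=np.array([536.3,-149.8]); TH=np.radians(8.2)
def loc(p):
    d=p[:,:2]-T0; c,s=np.cos(TH),np.sin(TH); return np.c_[d[:,0]*c+d[:,1]*s,-d[:,0]*s+d[:,1]*c,p[:,2]]
def scene(n=6):
    c=avg(n,'scene'); P=cloud(c); hsv=cv2.cvtColor(c['frame'],cv2.COLOR_RGB2HSV); return c,P,hsv
E
python3 - <<'E'
from h import *
plan(488.8,-156.6,232,98.2)
c,P,hsv=scene(); H,S,V=cv2.split(hsv); np.savez('sc.npz',**c)
L=(H>26)&(H<45)&(S>120)
R=((H<6)|(H>174))&(S>130)
def q(n,m,box=None):
    p=P[m]; p=loc(p[~np.isnan(p).any(1)]); p=p[(abs(p[:,0])<110)&(abs(p[:,1])<125)&(p[:,2]>-5)]
    if box: p=p[(p[:,0]>box[0])&(p[:,0]<box[1])&(p[:,1]>box[2])&(p[:,1]<box[3])]
    print(n,len(p),np.percentile(p,[1,50,99],axis=0).round(1).tolist()); return p
l=q('lime',L)
for a in range(-90,90,20):
    k=l[(l[:,1]>a)&(l[:,1]<a+20)]
    if len(k)>5: print(a,np.percentile(k[:,0],[3,50,97]).round(1),np.percentile(k[:,2],[3,50,95]).round(1))
q('dot',R,(-60,-35,-104,-80)); q('tray',np.isfinite(P[...,2])&(P[...,2]>15)&(P[...,2]<32)&(S<90)&(V<160))
E
```

```text
now tx 0.025 ty 0.001 tz 0.172 wz -0.001
target tx 0.025 ty 0.001 tz 0.172 wz -0.001
pos [ 488.89 -157.61  238.88] rot [-3.1412e+00 -2.0000e-04  1.7132e+00] F [-0.03 -0.38  0.34] t 7.7 gap 23.8
lime 317 [[-60.9, -77.3, 36.6], [-55.8, -26.8, 49.2], [-38.7, 68.9, 52.8]]
-90 [-56.4 -52.1 -43.5] [38.  47.3 51.9]
-70 [-58.9 -55.6 -41.6] [36.6 49.2 52.2]
-50 [-60.3 -56.2 -40. ] [38.  50.  52.2]
-30 [-60.5 -58.1 -45.1] [39.1 49.8 52.6]
10 [-61.4 -58.9 -53.1] [39.1 46.8 52.3]
30 [-60.1 -57.5 -52.7] [38.5 46.6 52.4]
50 [-57.  -52.9 -39.9] [39.6 49.7 51.8]
dot 4 [[-49.9, -97.2, 22.5], [-46.2, -95.8, 23.9], [-44.7, -93.8, 24.4]]
tray 1630 [[-89.5, -107.7, 15.6], [-17.1, -44.1, 23.1], [84.9, 97.8, 26.2]]
```

```bash
python3 - <<'E'
from h import *
c=dict(np.load('sc.npz')); P=cloud(c)
p=loc(P.reshape(-1,3)); k=np.isfinite(p).all(1)&(abs(p[:,0]+50)<20)&(abs(p[:,1])<110)
q=p[k&(p[:,2]>36)&(p[:,2]<56)]
print('cutter ends',np.sort(q[:,1])[[0,1,3,6]].round(1),np.sort(q[:,1])[[-1,-2,-4,-7]].round(1))
f=p[np.isfinite(p).all(1)&(p[:,2]>16)&(p[:,2]<32)&(abs(p[:,0])<100)&(abs(p[:,1])<125)]
r=cv2.minAreaRect(f[:,:2].astype(np.float32)); print('tray rect local',r)
d=f; 
for a in(-60,-20,20,60):
    s=d[abs(d[:,0]-a)<15]; print(a,np.sort(s[:,1])[[0,2,-3,-1]].round(1))
hsv=cv2.cvtColor(c['frame'],cv2.COLOR_RGB2HSV); H,S,V=cv2.split(hsv)
o=loc(P[(H>8)&(H<25)&(S>180)&(V>110)]); o=o[(abs(o[:,0]+48)<25)&(abs(o[:,1])<110)&(o[:,2]<32)]; print('orange',np.percentile(o,[1,50,99],axis=0).round(1).tolist())
E
```

```text
cutter ends [-87.9 -83.3 -81.5 -78.6] [78.2 77.7 77.3 75.8]
tray rect local ((-1.92108154296875, -3.964599609375), (177.6842498779297, 209.2952423095703), 0.42286601662635803)
-60 [-108.1 -107.7   98.6  100. ]
-20 [-107.9 -107.8   98.6   99.7]
20 [-107.9 -107.7   96.6   99.2]
60 [-108.1 -107.9    9.5   12. ]
orange [[-48.7, -83.4, 8.4], [-41.6, -4.1, 10.0], [-34.3, 77.3, 11.9]]
```

Request:
{"op": "step_arm", "data": {
  "increments": [
    [[0,0,0,0,0,0.1,1],[0,0,0,0,0,0.08,1],[0,0,0,0,0,0.05,1],[0,0,0,0,0,0,1],[0,0,0,0,0,0,1]]
  ]
}}

```text
clock: 8.5
eef_pos: [488.9, -157.6, 229.8]
eef_rot: [-3.141, -0.0, 1.713]
wrist_force: [0.4, 0.5, -0.8]
finger_gap: 24.2
finger_force: 20.0
```

Request:
{"op": "step_arm", "data": {
  "increments": [
    [[0,0,0,0,0,0.05,1],[0,0,0,0,0,0,1],[0,0,0,0,0,0,1]]
  ]
}}

```text
clock: 8.8
eef_pos: [488.8, -157.6, 227.8]
eef_rot: [-3.142, -0.0, 1.713]
wrist_force: [-0.9, 0.3, -0.9]
finger_gap: 24.1
finger_force: 20.0
```

```bash
python3 - <<'E'
from h import *
plan(488.8,-156.6,225,98.2); print(manip.read_state()['moment'])
E
```

```text
now tx 0.025 ty 0.003 tz 0.071 wz -0.001
target tx 0.025 ty 0.003 tz 0.071 wz -0.001
pos [ 488.83 -157.61  227.83] rot [-3.1415 -0.      1.7132] F [-0.88  0.33 -0.86] t 8.8 gap 24.1
[-0.04548006 -0.0740724  -0.00837248]
```

Request:
{"op": "step_arm", "data": {
  "increments": [
    [[0,0,0,0,0,0.05,1],[0,0,0,0,0,0,1],[0,0,0,0,0,0,1]]
  ]
}}

```text
clock: 9.1
eef_pos: [488.8, -157.6, 225.8]
eef_rot: [-3.142, -0.0, 1.713]
wrist_force: [0.1, -0.6, -1.3]
finger_gap: 23.7
finger_force: 20.0
```

Request:
{"op": "step_arm", "data": {
  "increments": [
    [[0,0,0,0,0,0,0.1],[0,0,0,0,0,0,0.1],[0,0,0,0,0,0,0.1],[0,0,0,0,0,0,0.1]]
  ]
}}

```text
clock: 9.5
eef_pos: [488.9, -157.6, 225.9]
eef_rot: [3.141, 0.0, 1.713]
wrist_force: [0.0, 0.3, 0.3]
finger_gap: 42.0
finger_force: 0.0
```

Request:
{"op": "step_arm", "data": {
  "increments": [
    [[0,0,0,0,0,-0.5,0.1],[0,0,0,0,0,-0.5,0.1],[0,0,0,0,0,0,1],[0,0,0,0,0,0,1],[0,0,0,0,0,0,1]]
  ]
}}

```text
clock: 10.0
eef_pos: [488.6, -157.5, 264.9]
eef_rot: [-3.14, -0.001, 1.713]
wrist_force: [-0.3, 0.1, -0.7]
finger_gap: 21.8
finger_force: 0.0
```

```bash
cat > chk.py <<'E'
from h import *
import sys
c,P,hsv=scene(8); H,S,V=cv2.split(hsv); p=loc(P.reshape(-1,3)); ok=np.isfinite(p).all(1)
L=((H>26)&(H<45)&(S>100)).ravel()
l=p[ok&L&(abs(p[:,0]+50)<22)&(abs(p[:,1])<115)]
print('cutter ends',np.sort(l[:,1])[[1,-2]].round(1))
for a in range(-90,90,15):
    k=l[(l[:,1]>a)&(l[:,1]<a+15)]
    if len(k)>5: print(a,np.percentile(k[:,0],[5,50,95]).round(1),'z',np.percentile(k[:,2],[5,50,90,97]).round(1),len(k))
plan(488.8,-156.6,260,98.2)
im=c['frame'][190:310,250:400]; cv2.imwrite('pics/'+sys.argv[1],cv2.cvtColor(cv2.resize(im,None,fx=5,fy=5,interpolation=cv2.INTER_CUBIC),cv2.COLOR_RGB2BGR))
E
python3 chk.py s2.png
```

```text
cutter ends [-78.6  70.6]
-90 [-55.  -51.  -38.9] z [21.5 28.1 30.6 31.1] 10
-75 [-58.7 -55.6 -42. ] z [20.  30.1 32.2 32.8] 44
-60 [-59.7 -56.1 -40.5] z [20.1 30.4 32.4 32.7] 47
-45 [-60.2 -54.  -38.8] z [21.5 31.  32.3 32.9] 47
-30 [-61.  -58.  -49.6] z [21.4 30.  33.5 35.3] 34
-15 [-60.9 -56.4 -39.1] z [22.1 30.6 32.5 33. ] 49
0 [-61.3 -57.1 -37.8] z [21.4 30.4 32.8 33.5] 38
15 [-60.3 -58.7 -40.9] z [21.6 30.1 32.7 33.7] 31
30 [-60.5 -58.  -47. ] z [20.4 28.2 32.9 33.4] 29
45 [-57.4 -54.2 -40.6] z [20.7 30.4 32.4 32.5] 32
60 [-54.9 -50.4 -40.3] z [22.  30.9 32.2 32.4] 26
now tx 0.025 ty 0.003 tz 0.142 wz -0.001
target tx 0.025 ty 0.003 tz 0.142 wz -0.001
pos [ 488.83 -157.59  265.67] rot [-3.1414e+00 -2.0000e-04  1.7132e+00] F [ 0.45 -0.16 -0.42] t 10.4 gap 0.6
```

View pics/s2.png

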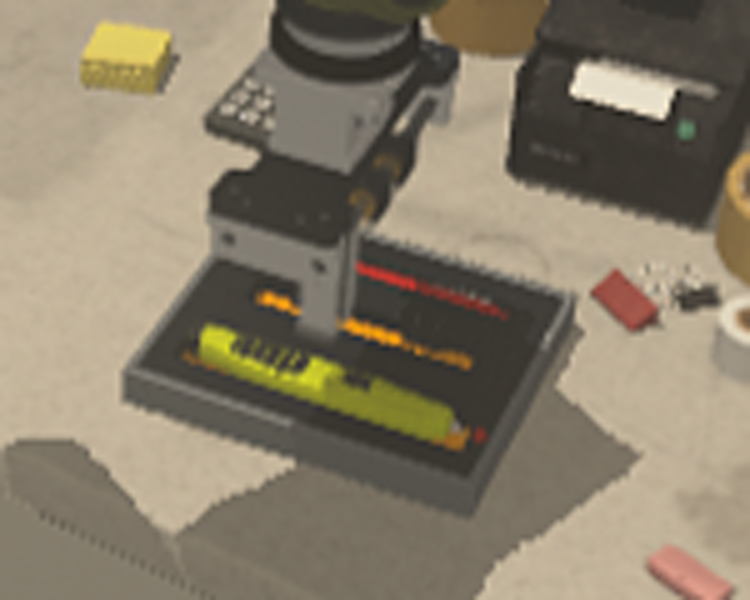

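The cutter lies in its slot on the ribs, level, with the nose at the red dot ((480,435) in the crop). Now I'll press it, nose side first.

Request:
{"op": "step_arm", "data": {
  "increments": [
    [[0,0,0,-0.5,0,0,1],[0,0,0,-0.54,0,0,1],[0,0,0,0,0,0.4,1],[0,0,0,0,0,0.25,1],[0,0,0,0,0,0,1]]
  ]
}}

```text
clock: 10.9
eef_pos: [494.4, -198.5, 238.4]
eef_rot: [-3.139, -0.002, 1.713]
wrist_force: [0.4, 0.6, -0.4]
finger_gap: 0.8
finger_force: 0.0
```

Request:
{"op": "step_arm", "data": {
  "increments": [
    [[0,0,0,0,0,0.05,1],[0,0,0,0,0,0,1],[0,0,0,0,0,0,1]]
  ]
}}

```text
clock: 11.2
eef_pos: [494.9, -198.6, 238.3]
eef_rot: [3.141, 0.0, 1.714]
wrist_force: [-0.5, 0.3, -0.1]
finger_gap: 0.5
finger_force: 0.0
```

Request:
{"op": "step_arm", "data": {
  "increments": [
    [[0,0,0,0,0,0.04,1],[0,0,0,0,0,0,1],[0,0,0,0,0,0,1]]
  ]
}}

```text
clock: 11.5
eef_pos: [494.8, -198.7, 236.3]
eef_rot: [3.142, 0.0, 1.713]
wrist_force: [1.0, 0.6, 0.6]
finger_gap: 0.2
finger_force: 0.0
```

Request:
{"op": "step_arm", "data": {
  "increments": [
    [[0,0,0,0,0,0.06,1],[0,0,0,0,0,0,1],[0,0,0,0,0,0,1]]
  ]
}}

```text
clock: 11.8
eef_pos: [494.7, -198.8, 233.8]
eef_rot: [-3.141, -0.0, 1.713]
wrist_force: [-0.4, 0.7, -0.1]
finger_gap: 1.0
finger_force: 0.0
```

Request:
{"op": "step_arm", "data": {
  "increments": [
    [[0,0,0,0,0,0.03,1],[0,0,0,0,0,0,1],[0,0,0,0,0,0,1]]
  ]
}}

```text
clock: 12.1
eef_pos: [494.7, -198.8, 232.6]
eef_rot: [-3.142, -0.0, 1.713]
wrist_force: [0.0, -0.9, 0.3]
finger_gap: 0.5
finger_force: 0.0
```

Request:
{"op": "step_arm", "data": {
  "increments": [
    [[0,0,0,0,0,0.02,1],[0,0,0,0,0,0,1],[0,0,0,0,0,0,1]]
  ]
}}

```text
clock: 12.4
eef_pos: [494.8, -198.8, 231.9]
eef_rot: [3.142, 0.0, 1.713]
wrist_force: [0.4, -0.1, 1.1]
finger_gap: 0.2
finger_force: 0.1
```

Request:
{"op": "step_arm", "data": {
  "increments": [
    [[0,0,0,0,0,0.02,1],[0,0,0,0,0,0,1],[0,0,0,0,0,0,1]]
  ]
}}

```text
clock: 12.7
eef_pos: [494.8, -198.8, 231.1]
eef_rot: [3.142, 0.0, 1.713]
wrist_force: [0.6, -1.8, 0.8]
finger_gap: 0.1
finger_force: 0.4
```

Request:
{"op": "step_arm", "data": {
  "increments": [
    [[0,0,0,0,0,0.02,1],[0,0,0,0,0,0,1],[0,0,0,0,0,0,1]]
  ]
}}

```text
clock: 13.0
eef_pos: [494.8, -198.8, 230.3]
eef_rot: [3.142, 0.0, 1.713]
wrist_force: [0.2, -1.3, 1.0]
finger_gap: 0.4
finger_force: 0.7
```

Request:
{"op": "step_arm", "data": {
  "increments": [
    [[0,0,0,0,0,0.02,1],[0,0,0,0,0,0,1],[0,0,0,0,0,0,1]]
  ]
}}

```text
clock: 13.3
eef_pos: [494.8, -198.8, 229.5]
eef_rot: [3.141, 0.0, 1.713]
wrist_force: [1.2, -1.1, 3.5]
finger_gap: 0.3
finger_force: 1.3
```

Request:
{"op": "step_arm", "data": {
  "increments": [
    [[0,0,0,0,0,0.02,1],[0,0,0,0,0,0,1],[0,0,0,0,0,0,1]]
  ]
}}

```text
clock: 13.6
eef_pos: [494.9, -198.8, 228.9]
eef_rot: [3.141, 0.0, 1.713]
wrist_force: [0.3, 0.4, 5.3]
finger_gap: 0.3
finger_force: 2.8
```

Request:
{"op": "step_arm", "data": {
  "increments": [
    [[0,0,0,0,0,0.015,1],[0,0,0,0,0,0,1],[0,0,0,0,0,0,1]]
  ]
}}

```text
clock: 13.9
eef_pos: [494.9, -198.7, 228.5]
eef_rot: [3.141, 0.0, 1.713]
wrist_force: [-0.4, 0.4, 7.6]
finger_gap: 0.7
finger_force: 3.6
```

Request:
{"op": "step_arm", "data": {
  "increments": [
    [[0,0,0,0,0,0.01,1],[0,0,0,0,0,0,1],[0,0,0,0,0,0,1]]
  ]
}}

```text
clock: 14.2
eef_pos: [495.0, -198.7, 228.2]
eef_rot: [3.141, 0.0, 1.713]
wrist_force: [-0.1, 1.6, 9.5]
finger_gap: 0.4
finger_force: 4.4
```

Request:
{"op": "step_arm", "data": {
  "increments": [
    [[0,0,0,0,0,0.01,1],[0,0,0,0,0,0,1],[0,0,0,0,0,0,1]]
  ]
}}

```text
clock: 14.5
eef_pos: [494.9, -198.7, 227.8]
eef_rot: [3.141, 0.0, 1.713]
wrist_force: [-0.7, 1.7, 8.4]
finger_gap: 0.8
finger_force: 4.7
```

Request:
{"op": "step_arm", "data": {
  "increments": [
    [[0,0,0,0,0,0.01,1],[0,0,0,0,0,0,1],[0,0,0,0,0,0,1]]
  ]
}}

```text
clock: 14.8
eef_pos: [495.0, -198.7, 227.5]
eef_rot: [3.141, 0.0, 1.713]
wrist_force: [-1.0, 2.6, 10.5]
finger_gap: 0.6
finger_force: 5.5
```

Request:
{"op": "step_arm", "data": {
  "increments": [
    [[0,0,0,0,0,0.01,1],[0,0,0,0,0,0,1],[0,0,0,0,0,0,1]]
  ]
}}

```text
clock: 15.1
eef_pos: [494.9, -198.6, 227.2]
eef_rot: [3.141, -0.0, 1.713]
wrist_force: [-2.6, 2.8, 11.1]
finger_gap: 0.5
finger_force: 5.8
```

Request:
{"op": "step_arm", "data": {
  "increments": [
    [[0,0,0,0,0,0.01,1],[0,0,0,0,0,0,1],[0,0,0,0,0,0,1]]
  ]
}}

```text
clock: 15.4
eef_pos: [494.9, -198.6, 226.9]
eef_rot: [3.141, 0.0, 1.713]
wrist_force: [-3.5, 3.1, 14.7]
finger_gap: 0.5
finger_force: 6.8
```

Request:
{"op": "step_arm", "data": {
  "increments": [
    [[0,0,0,0,0,-0.3,1],[0,0,0,0.7,0,0,1],[0,0,0,0.7,0,0,1],[0,0,0,0.7,0,0,1],[0,0,0,0,0,0.1,1]]
  ]
}}

```text
clock: 15.9
eef_pos: [482.5, -113.4, 234.4]
eef_rot: [-3.141, -0.0, 1.716]
wrist_force: [0.3, -0.8, -0.3]
finger_gap: 0.6
finger_force: 0.0
```

Request:
{"op": "step_arm", "data": {
  "increments": [
    [[0,0,0,0,0,0.05,1],[0,0,0,0,0,0,1],[0,0,0,0,0,0,1]]
  ]
}}

```text
clock: 16.2
eef_pos: [482.9, -116.4, 232.0]
eef_rot: [-3.141, -0.0, 1.712]
wrist_force: [0.2, -0.0, 0.2]
finger_gap: 0.6
finger_force: 0.0
```

Request:
{"op": "step_arm", "data": {
  "increments": [
    [[0,0,0,0,0,0.03,1],[0,0,0,0,0,0,1],[0,0,0,0,0,0,1]]
  ]
}}

```text
clock: 16.5
eef_pos: [482.8, -115.8, 230.8]
eef_rot: [-3.142, -0.0, 1.713]
wrist_force: [-0.3, 0.6, -0.2]
finger_gap: 0.3
finger_force: 0.0
```

Request:
{"op": "step_arm", "data": {
  "increments": [
    [[0,0,0,0,0,0.03,1],[0,0,0,0,0,0,1],[0,0,0,0,0,0,1]]
  ]
}}

```text
clock: 16.8
eef_pos: [482.8, -115.6, 229.6]
eef_rot: [-3.142, 0.0, 1.713]
wrist_force: [0.2, -0.4, -0.0]
finger_gap: 0.2
finger_force: 0.0
```

Request:
{"op": "step_arm", "data": {
  "increments": [
    [[0,0,0,0,0,0.02,1],[0,0,0,0,0,0,1],[0,0,0,0,0,0,1]]
  ]
}}

```text
clock: 17.1
eef_pos: [482.8, -115.6, 228.8]
eef_rot: [-3.142, 0.0, 1.713]
wrist_force: [-0.5, -0.2, 0.2]
finger_gap: 0.5
finger_force: 0.0
```

Request:
{"op": "step_arm", "data": {
  "increments": [
    [[0,0,0,0,0,0.02,1],[0,0,0,0,0,0,1],[0,0,0,0,0,0,1]]
  ]
}}

```text
clock: 17.4
eef_pos: [482.9, -115.6, 228.2]
eef_rot: [3.141, 0.0, 1.713]
wrist_force: [0.0, -0.2, 2.3]
finger_gap: 0.4
finger_force: 1.2
```

Request:
{"op": "step_arm", "data": {
  "increments": [
    [[0,0,0,0,0,0.015,1],[0,0,0,0,0,0,1],[0,0,0,0,0,0,1]]
  ]
}}

```text
clock: 17.7
eef_pos: [482.9, -115.6, 227.8]
eef_rot: [3.141, 0.0, 1.713]
wrist_force: [-0.3, 1.0, 5.8]
finger_gap: 0.6
finger_force: 3.0
```

Request:
{"op": "step_arm", "data": {
  "increments": [
    [[0,0,0,0,0,0.01,1],[0,0,0,0,0,0,1],[0,0,0,0,0,0,1]]
  ]
}}

```text
clock: 18.0
eef_pos: [483.0, -115.6, 227.6]
eef_rot: [3.141, 0.0, 1.713]
wrist_force: [-1.4, 1.7, 8.0]
finger_gap: 0.6
finger_force: 4.3
```

Request:
{"op": "step_arm", "data": {
  "increments": [
    [[0,0,0,0,0,0.01,1],[0,0,0,0,0,0,1],[0,0,0,0,0,0,1]]
  ]
}}

```text
clock: 18.3
eef_pos: [483.0, -115.6, 227.3]
eef_rot: [3.141, 0.0, 1.713]
wrist_force: [-2.5, 1.8, 11.7]
finger_gap: 0.2
finger_force: 5.4
```

Request:
{"op": "step_arm", "data": {
  "increments": [
    [[0,0,0,0,0,0.01,1],[0,0,0,0,0,0,1],[0,0,0,0,0,0,1]]
  ]
}}

```text
clock: 18.6
eef_pos: [483.0, -115.5, 227.1]
eef_rot: [3.141, 0.0, 1.713]
wrist_force: [-2.9, 2.8, 12.6]
finger_gap: 0.4
finger_force: 6.5
```

Request:
{"op": "step_arm", "data": {
  "increments": [
    [[0,0,0,0,0,0.01,1],[0,0,0,0,0,0,1],[0,0,0,0,0,0,1]]
  ]
}}

```text
clock: 18.9
eef_pos: [483.0, -115.5, 226.8]
eef_rot: [3.141, 0.0, 1.713]
wrist_force: [-3.6, 3.4, 14.9]
finger_gap: 0.6
finger_force: 7.7
```

Request:
{"op": "step_arm", "data": {
  "increments": [
    [[0,0,0,0,0,-0.25,1],[0,0,0,-0.7,0,0,1],[0,0,0,-0.7,0,0,1],[0,0,0,-0.7,0,0,1],[0,0,0,0,0,0,1]]
  ]
}}

```text
clock: 19.4
eef_pos: [494.8, -201.1, 236.0]
eef_rot: [3.141, 0.001, 1.711]
wrist_force: [-0.2, 0.9, 0.1]
finger_gap: 0.4
finger_force: 0.0
```

Request:
{"op": "step_arm", "data": {
  "increments": [
    [[0,0,0,0,0,0.12,1],[0,0,0,0,0,0.05,1],[0,0,0,0,0,0,1],[0,0,0,0,0,0,1]]
  ]
}}

```text
clock: 19.8
eef_pos: [494.8, -198.2, 229.0]
eef_rot: [-3.141, -0.0, 1.714]
wrist_force: [-0.4, 0.1, -0.9]
finger_gap: 0.5
finger_force: 0.0
```

Request:
{"op": "step_arm", "data": {
  "increments": [
    [[0,0,0,0,0,0.02,1],[0,0,0,0,0,0,1],[0,0,0,0,0,0,1]]
  ]
}}

```text
clock: 20.1
eef_pos: [494.8, -198.7, 228.3]
eef_rot: [3.142, 0.0, 1.713]
wrist_force: [-0.6, -0.1, 0.3]
finger_gap: 0.2
finger_force: 0.1
```

Request:
{"op": "step_arm", "data": {
  "increments": [
    [[0,0,0,0,0,0.015,1],[0,0,0,0,0,0,1],[0,0,0,0,0,0,1]]
  ]
}}

```text
clock: 20.4
eef_pos: [494.8, -198.8, 227.9]
eef_rot: [3.141, 0.0, 1.713]
wrist_force: [-1.0, 1.3, 5.1]
finger_gap: 0.4
finger_force: 2.5
```

Request:
{"op": "step_arm", "data": {
  "increments": [
    [[0,0,0,0,0,0.015,1],[0,0,0,0,0,0,1],[0,0,0,0,0,0,1]]
  ]
}}

```text
clock: 20.7
eef_pos: [494.9, -198.8, 227.5]
eef_rot: [3.141, 0.0, 1.713]
wrist_force: [-2.0, 2.3, 8.4]
finger_gap: 0.4
finger_force: 4.0
```

Request:
{"op": "step_arm", "data": {
  "increments": [
    [[0,0,0,0,0,0.02,1],[0,0,0,0,0,0,1],[0,0,0,0,0,0,1]]
  ]
}}

```text
clock: 21.0
eef_pos: [494.9, -198.8, 227.1]
eef_rot: [3.141, 0.001, 1.713]
wrist_force: [-2.3, 2.9, 11.4]
finger_gap: 0.5
finger_force: 5.8
```

Request:
{"op": "step_arm", "data": {
  "increments": [
    [[0,0,0,0,0,0.01,1],[0,0,0,0,0,0,1],[0,0,0,0,0,0,1]]
  ]
}}

```text
clock: 21.3
eef_pos: [495.0, -198.8, 226.9]
eef_rot: [3.14, 0.001, 1.713]
wrist_force: [-2.6, 2.7, 14.6]
finger_gap: 0.3
finger_force: 7.0
```

Request:
{"op": "step_arm", "data": {
  "increments": [
    [[0,0,0,0,0,0.005,1],[0,0,0,0,0,0,1],[0,0,0,0,0,0,1]]
  ]
}}

```text
clock: 21.6
eef_pos: [495.0, -198.9, 226.8]
eef_rot: [3.14, 0.001, 1.713]
wrist_force: [-3.6, 1.9, 15.2]
finger_gap: 0.7
finger_force: 7.6
```

Request:
{"op": "step_arm", "data": {
  "increments": [
    [[0,0,0,0,0,0.008,1],[0,0,0,0,0,0,1],[0,0,0,0,0,0,1]]
  ]
}}

```text
clock: 21.9
eef_pos: [495.0, -198.9, 226.6]
eef_rot: [3.14, 0.001, 1.713]
wrist_force: [-3.6, 2.5, 16.5]
finger_gap: 0.4
finger_force: 8.3
```

Request:
{"op": "step_arm", "data": {
  "increments": [
    [[0,0,0,0,0,-0.25,1],[0,0,0,0.7,0,0,1],[0,0,0,0.7,0,0,1],[0,0,0,0.7,0,0,1],[0,0,0,0,0,0,1]]
  ]
}}

```text
clock: 22.4
eef_pos: [482.4, -113.5, 235.3]
eef_rot: [-3.141, -0.0, 1.715]
wrist_force: [-0.3, -0.2, 0.1]
finger_gap: 0.3
finger_force: 0.0
```

Request:
{"op": "step_arm", "data": {
  "increments": [
    [[0,0,0,0,0,0.12,1],[0,0,0,0,0,0.05,1],[0,0,0,0,0,0,1],[0,0,0,0,0,0,1]]
  ]
}}

```text
clock: 22.8
eef_pos: [482.8, -116.2, 228.3]
eef_rot: [-3.141, -0.0, 1.712]
wrist_force: [-0.2, -0.3, -0.2]
finger_gap: 0.8
finger_force: 0.0
```

Request:
{"op": "step_arm", "data": {
  "increments": [
    [[0,0,0,0,0,0.02,1],[0,0,0,0,0,0,1],[0,0,0,0,0,0,1]]
  ]
}}

```text
clock: 23.1
eef_pos: [482.9, -115.8, 227.9]
eef_rot: [3.141, 0.0, 1.713]
wrist_force: [-0.2, -2.3, 3.4]
finger_gap: 0.5
finger_force: 1.5
```

Request:
{"op": "step_arm", "data": {
  "increments": [
    [[0,0,0,0,0,0.03,1],[0,0,0,0,0,0,1],[0,0,0,0,0,0,1]]
  ]
}}

```text
clock: 23.4
eef_pos: [482.9, -115.7, 227.1]
eef_rot: [3.141, 0.0, 1.713]
wrist_force: [-3.3, -1.2, 10.6]
finger_gap: 0.7
finger_force: 5.1
```

Request:
{"op": "step_arm", "data": {
  "increments": [
    [[0,0,0,0,0,0.015,1],[0,0,0,0,0,0,1],[0,0,0,0,0,0,1]]
  ]
}}

```text
clock: 23.7
eef_pos: [483.0, -115.7, 226.8]
eef_rot: [3.141, 0.0, 1.713]
wrist_force: [-4.1, -0.3, 13.4]
finger_gap: 0.2
finger_force: 6.9
```

Request:
{"op": "step_arm", "data": {
  "increments": [
    [[0,0,0,0,0,0.01,1],[0,0,0,0,0,0,1],[0,0,0,0,0,0,1]]
  ]
}}

```text
clock: 24.0
eef_pos: [483.0, -115.6, 226.6]
eef_rot: [3.14, 0.0, 1.713]
wrist_force: [-5.0, 0.2, 16.5]
finger_gap: -0.1
finger_force: 8.2
```

Request:
{"op": "step_arm", "data": {
  "increments": [
    [[0,0,0,0,0,-0.5,1],[0,0,0,0,0,-0.8,1],[0,0,0,0.9,0,0,1],[0,0,0,0.9,0,0,0.1],[0,0,0,0.9,0,0,0.1]]
  ]
}}

```text
clock: 24.5
eef_pos: [467.0, -7.6, 277.5]
eef_rot: [3.141, -0.0, 1.713]
wrist_force: [1.3, -0.3, -0.3]
finger_gap: 13.3
finger_force: 0.0
```

```bash
python3 - <<'E'
from h import *
plan(473.5,150.5,206,107.5)
E
```

```text
now tx 3.889 ty 0.718 tz 1.788 wz -0.208
target tx 3.720 ty 1.342 tz 1.788 wz -0.208
pos [467.04  -7.56 277.53] rot [ 3.1414e+00 -2.0000e-04  1.7125e+00] F [ 1.27 -0.33 -0.35] t 24.5 gap 13.3
```

Request:
{"op": "step_arm", "data": {
  "increments": [
    [[0,0,-0.104,0,0,0,0.1],[0,0,-0.104,0,0,0,0.1],[0,0,0,0.9,0.33,0.1,0.1],[0,0,0,0.9,0.33,0.2,0.1],[0,0,0,0.9,0.33,0.4,0.1]]
  ]
}}

```text
clock: 25.0
eef_pos: [472.8, 107.6, 249.9]
eef_rot: [3.14, 0.0, 1.876]
wrist_force: [1.2, 0.0, 0.0]
finger_gap: 42.1
finger_force: 0.0
```

Request:
{"op": "step_arm", "data": {
  "increments": [
    [[0,0,0,0.9,0.33,0.4,0.1],[0,0,0,0,0,0.3,0.1],[0,0,0,0,0,0,0.1],[0,0,0,0,0,0,0.1],[0,0,0,0,0,0,0.1]]
  ]
}}

```text
clock: 25.5
eef_pos: [474.8, 143.6, 222.2]
eef_rot: [3.141, 0.0, 1.875]
wrist_force: [0.3, -0.0, 0.5]
finger_gap: 42.6
finger_force: 0.0
```

```bash
python3 - <<'E'
from h import *
plan(473.5,150.5,206,107.5)
E
```

```text
now tx 0.174 ty 0.022 tz 0.405 wz -0.001
target tx 0.174 ty 0.022 tz 0.405 wz -0.001
pos [474.76 143.61 222.22] rot [3.1407e+00 1.0000e-04 1.8752e+00] F [ 0.26 -0.03  0.48] t 25.5 gap 42.6
```

Request:
{"op": "step_arm", "data": {
  "increments": [
    [[0,0,0,0.17,0.02,0,0.1],[0,0,0,0,0,0.2,0.1],[0,0,0,0,0,0.2,0.1],[0,0,0,0,0,0,0.1],[0,0,0,0,0,0,0.1]]
  ]
}}

```text
clock: 26.0
eef_pos: [473.2, 151.1, 205.2]
eef_rot: [-3.141, -0.0, 1.876]
wrist_force: [0.2, 0.2, 1.5]
finger_gap: 42.3
finger_force: 0.0
```

Request:
{"op": "step_arm", "data": {
  "increments": [
    [[0,0,0,0,0,0,1],[0,0,0,0,0,0,1],[0,0,0,0,0,0,1],[0,0,0,0,0,0,1]]
  ],
  "newtons": 12
}}

```text
clock: 26.4
eef_pos: [473.2, 151.2, 205.6]
eef_rot: [3.141, -0.0, 1.877]
wrist_force: [-0.4, 0.4, 0.4]
finger_gap: 17.2
finger_force: 12.0
```

```bash
python3 - <<'E'
from h import *
plan(473.5,150.5,206,107.5)
E
```

```text
now tx -0.019 ty 0.001 tz -0.009 wz 0.000
target tx -0.019 ty 0.001 tz -0.009 wz 0.000
pos [473.24 151.23 205.64] rot [ 3.1414 -0.      1.8765] F [-0.36  0.42  0.36] t 26.4 gap 17.2
```

Request:
{"op": "step_arm", "data": {
  "increments": [
    [[0,0,0,0,0,-0.4,1],[0,0,0,0,0,-0.7,1],[0,0,0,0,0,-0.7,1],[0,0,0.104,0,0,0,1],[0,0,0.104,0,0,0,1]]
  ]
}}

```text
clock: 26.9
eef_pos: [473.3, 151.2, 278.5]
eef_rot: [3.14, -0.0, 1.71]
wrist_force: [-0.2, -0.4, 0.8]
finger_gap: 17.0
finger_force: 12.0
```

```bash
python3 - <<'E'
from h import *
plan(548.2,-147.8,270,98.2)
E
```

```text
now tx -7.663 ty 0.818 tz 0.212 wz -0.005
target tx -7.666 ty 0.788 tz 0.212 wz -0.005
pos [473.26 151.22 278.47] rot [ 3.1398e+00 -2.0000e-04  1.7100e+00] F [-0.18 -0.4   0.82] t 26.9 gap 17.0
```

Request:
{"op": "step_arm", "data": {
  "increments": [
    [[0,0,0,-0.5,0.05,0,1],[0,0,0,-0.9,0.1,0,1],[0,0,0,-0.9,0.1,0,1],[0,0,0,-0.9,0.1,0,1],[0,0,0,-0.9,0.1,0,1]]
  ]
}}

```text
clock: 27.4
eef_pos: [514.5, -10.0, 277.6]
eef_rot: [3.141, 0.0, 1.713]
wrist_force: [0.7, 0.6, -0.1]
finger_gap: 17.1
finger_force: 12.0
```

Request:
{"op": "step_arm", "data": {
  "increments": [
    [[0,0,0,-0.9,0.1,0,1],[0,0,0,-0.9,0.1,0,1],[0,0,0,-0.9,0.1,0,1],[0,0,0,-0.7,0.05,0,1],[0,0,0,-0.16,0,0,1]]
  ]
}}

```text
clock: 27.9
eef_pos: [548.5, -149.9, 277.4]
eef_rot: [3.141, 0.0, 1.711]
wrist_force: [-0.3, -0.1, 0.1]
finger_gap: 17.0
finger_force: 12.0
```

Request:
{"op": "step_arm", "data": {
  "increments": [
    [[0,0,0,0,0,0.3,1],[0,0,0,0,0,0.3,1],[0,0,0,0,0,0.3,1],[0,0,0,0,0,0,1],[0,0,0,0,0,0,1]]
  ]
}}

```text
clock: 28.4
eef_pos: [548.4, -147.0, 241.2]
eef_rot: [-3.141, -0.0, 1.714]
wrist_force: [0.4, 0.6, 0.2]
finger_gap: 16.7
finger_force: 12.0
```

```bash
cat > chk2.py <<'E'
from h import *
import sys
plan(548.2,-147.8,236,98.2)
c,P,hsv=scene(8); H,S,V=cv2.split(hsv); p=loc(P.reshape(-1,3))+[1.9,4.0,-0.5]; ok=np.isfinite(p).all(1)
near=ok&(abs(p[:,0]-12)<25)&(abs(p[:,1])<100)
B=((H>95)&(H<130)&(S>90)).ravel(); zlo,zhi=float(sys.argv[2]),float(sys.argv[3])
W=((S<90)&(V>90)).ravel()
for n,m in(('blue',B),('white',W)):
    q=p[near&m&(p[:,2]>zlo)&(p[:,2]<zhi)]; print(n,len(q),'y',np.sort(q[:,1])[[0,1,3,-4,-2,-1]].round(1),'x',np.percentile(q[:,0],[3,50,97]).round(1),'z',np.percentile(q[:,2],[5,50,95]).round(1))
im=c['frame'][190:310,250:400]; cv2.imwrite('pics/'+sys.argv[1],cv2.cvtColor(cv2.resize(im,None,fx=5,fy=5,interpolation=cv2.INTER_CUBIC),cv2.COLOR_RGB2BGR))
E
python3 chk2.py s3.png 32 56
```

```text
now tx -0.020 ty -0.008 tz 0.130 wz 0.000
target tx -0.020 ty -0.008 tz 0.130 wz 0.000
pos [ 548.41 -146.97  241.19] rot [-3.1409e+00 -4.0000e-04  1.7140e+00] F [0.43 0.6  0.17] t 28.4 gap 16.7Traceback (most recent call last):
  File "chk2.py", line 9, in <module>
    q=p[near&m&(p[:,2]>zlo)&(p[:,2]<zhi)]; print(n,len(q),'y',np.sort(q[:,1])[[0,1,3,-4,-2,-1]].round(1),'x',np.percentile(q[:,0],[3,50,97]).round(1),'z',np.percentile(q[:,2],[5,50,95]).round(1))
                                                              ~~~~~~~~~~~~~~~^^^^^^^^^^^^^^^^^^
IndexError: index 0 is out of bounds for axis 0 with size 0
```

```bash
sed -i "s/^for n,m in.*/for n,m in(('all',ok),('sat',(S>0).ravel())):/; s/abs(p\[:,0\]-12)<25/abs(p[:,0]-12)<14/" chk2.py; python3 chk2.py s3.png 34 55
```

```text
now tx -0.006 ty -0.005 tz 0.144 wz -0.001
target tx -0.006 ty -0.005 tz 0.144 wz -0.001
pos [ 548.38 -147.54  241.75] rot [3.1413e+00 1.0000e-04 1.7132e+00] F [-0.01 -0.13 -0.03] t 28.8 gap 16.7
all 223 y [-64.7 -64.4 -63.3  65.4  67.1  68. ] x [ 5.4  8.7 20.6] z [39.7 47.9 52.1]
sat 223 y [-64.7 -64.4 -63.3  65.4  67.1  68. ] x [ 5.4  8.7 20.6] z [39.7 47.9 52.1]
```

View pics/s3.png

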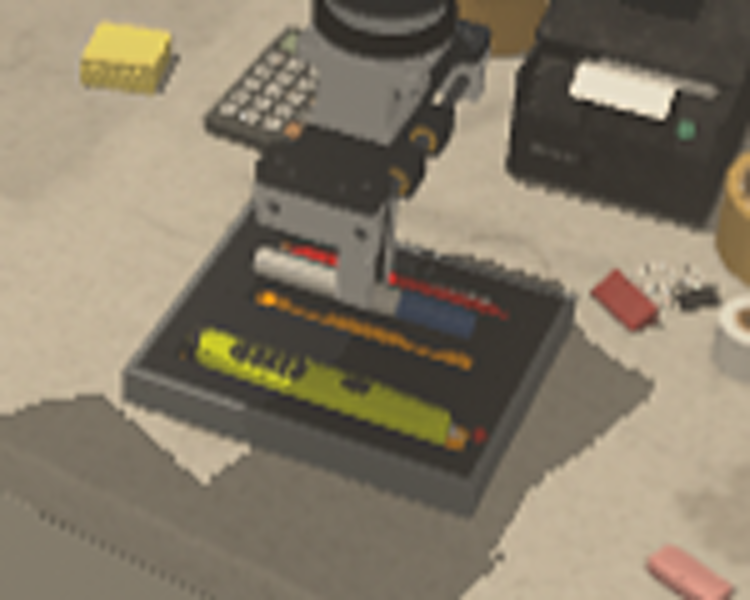

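The marker hangs level over its cutout (cap end at (470,318) in the crop), and the cutter sits deep in its own. I'll lower the marker and let go.

Request:
{"op": "step_arm", "data": {
  "increments": [
    [[0,0,0,-0.02,0,0.15,1],[0,0,0,0,0,0.12,1],[0,0,0,0,0,0.06,1],[0,0,0,0,0,0,1],[0,0,0,0,0,0,1]]
  ]
}}

```text
clock: 29.7
eef_pos: [548.5, -148.3, 228.3]
eef_rot: [-3.142, -0.0, 1.713]
wrist_force: [-0.1, 0.5, 0.5]
finger_gap: 16.8
finger_force: 12.0
```

Request:
{"op": "step_arm", "data": {
  "increments": [
    [[0,0,0,0,0,0.05,1],[0,0,0,0,0,0,1],[0,0,0,0,0,0,1]]
  ]
}}

```text
clock: 30.0
eef_pos: [548.5, -148.3, 226.4]
eef_rot: [-3.142, 0.0, 1.713]
wrist_force: [0.2, -0.1, -0.1]
finger_gap: 16.8
finger_force: 12.0
```

```bash
python3 - <<'E'
from h import *
plan(548.2,-147.8,226,98.2)
E
```

```text
now tx 0.014 ty -0.005 tz 0.009 wz -0.001
target tx 0.014 ty -0.005 tz 0.009 wz -0.001
pos [ 548.49 -148.33  226.35] rot [-3.1416  0.      1.7132] F [ 0.16 -0.13 -0.09] t 30.0 gap 16.8
```

Request:
{"op": "step_arm", "data": {
  "increments": [
    [[0,0,0,0,0,0,0.1],[0,0,0,0,0,0,0.1],[0,0,0,0,0,0,0.1],[0,0,0,0,0,-0.4,0.1],[0,0,0,0,0,-0.4,1]]
  ]
}}

```text
clock: 30.5
eef_pos: [548.4, -148.3, 258.4]
eef_rot: [-3.141, -0.0, 1.713]
wrist_force: [-0.0, -0.9, 0.7]
finger_gap: 37.5
finger_force: 0.0
```

Request:
{"op": "step_arm", "data": {
  "increments": [
    [[0,0,0,0.5,0,0,1],[0,0,0,0.5,0,0,1],[0,0,0,0,0,0,1],[0,0,0,0,0,0,1]]
  ]
}}

```text
clock: 30.9
eef_pos: [542.9, -108.8, 258.4]
eef_rot: [3.141, 0.0, 1.714]
wrist_force: [0.8, 0.5, -0.2]
finger_gap: 6.2
finger_force: 0.0
```

```bash
python3 chk2.py s4.png 24.5 42; python3 - <<'E'
from h import *
x,y=T0+np.array([12*np.cos(TH)-40*np.sin(TH),12*np.sin(TH)+40*np.cos(TH)]); print(x,y); plan(x,y,234,98.2)
E
```

```text
now tx -0.983 ty -0.008 tz 0.561 wz 0.000
target tx -0.983 ty -0.008 tz 0.561 wz 0.000
pos [ 542.92 -108.83  258.45] rot [3.1414e+00 2.0000e-04 1.7140e+00] F [ 0.84  0.47 -0.23] t 30.9 gap 6.2
all 227 y [-99.1 -65.  -64.6  63.5  65.5  66.2] x [ 5.2  8.6 17.2] z [25.8 31.8 35.3]
sat 227 y [-99.1 -65.  -64.6  63.5  65.5  66.2] x [ 5.2  8.6 17.2] z [25.8 31.8 35.3]
542.4721574226729 -108.4974035592223
now tx 0.015 ty -0.007 tz 0.606 wz -0.001
target tx 0.015 ty -0.007 tz 0.606 wz -0.001
pos [ 542.82 -109.05  258.26] rot [-3.1415 -0.      1.7128] F [ 0.19 -0.24  0.09] t 31.3 gap 0.4
```

View pics/s4.png

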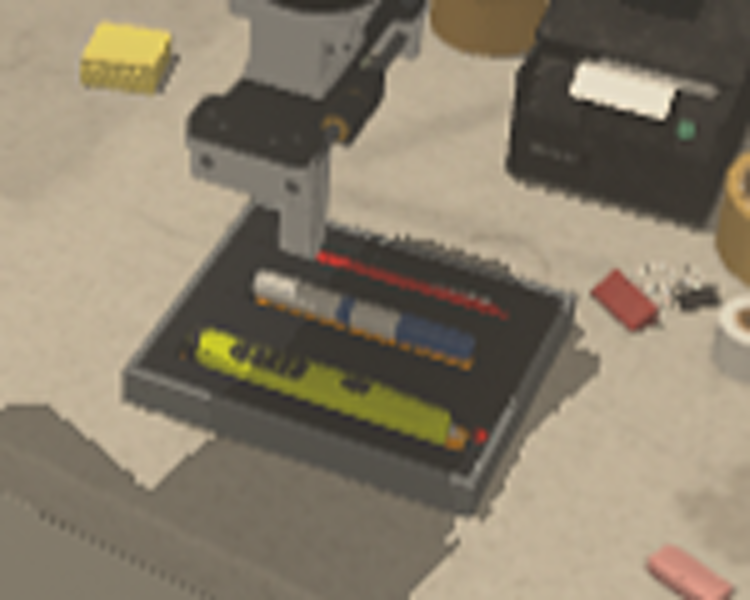

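The marker lies straight in its cutout on the ribs, crop (255,285)–(472,350). Pressing the butt end first.

Request:
{"op": "step_arm", "data": {
  "increments": [
    [[0,0,0,0,0,0.3,1],[0,0,0,0,0,0.2,1],[0,0,0,0,0,0.04,1],[0,0,0,0,0,0,1],[0,0,0,0,0,0,1]]
  ]
}}

```text
clock: 31.8
eef_pos: [542.9, -108.7, 236.8]
eef_rot: [3.142, 0.0, 1.713]
wrist_force: [0.9, 0.3, -0.3]
finger_gap: 0.5
finger_force: 0.0
```

Request:
{"op": "step_arm", "data": {
  "increments": [
    [[0,0,0,0,0,0.03,1],[0,0,0,0,0,0,1],[0,0,0,0,0,0,1]]
  ]
}}

```text
clock: 32.1
eef_pos: [542.8, -108.7, 235.6]
eef_rot: [3.141, 0.0, 1.713]
wrist_force: [-0.0, 0.9, 0.4]
finger_gap: 0.6
finger_force: 0.0
```

Request:
{"op": "step_arm", "data": {
  "increments": [
    [[0,0,0,0,0,0.025,1],[0,0,0,0,0,0,1],[0,0,0,0,0,0,1]]
  ]
}}

```text
clock: 32.4
eef_pos: [542.8, -108.7, 234.6]
eef_rot: [3.141, 0.0, 1.713]
wrist_force: [-0.0, 0.8, 1.3]
finger_gap: 0.6
finger_force: 0.7
```

Request:
{"op": "step_arm", "data": {
  "increments": [
    [[0,0,0,0,0,0.025,1],[0,0,0,0,0,0,1],[0,0,0,0,0,0,1]]
  ]
}}

```text
clock: 32.7
eef_pos: [542.9, -108.7, 233.7]
eef_rot: [3.141, 0.0, 1.713]
wrist_force: [-0.3, 0.4, 2.9]
finger_gap: 0.6
finger_force: 1.8
```

Request:
{"op": "step_arm", "data": {
  "increments": [
    [[0,0,0,0,0,0.025,1],[0,0,0,0,0,0,1],[0,0,0,0,0,0,1]]
  ]
}}

```text
clock: 33.0
eef_pos: [542.7, -108.7, 232.2]
eef_rot: [-3.141, -0.0, 1.713]
wrist_force: [-0.5, 0.2, -0.6]
finger_gap: 0.3
finger_force: 0.0
```

Request:
{"op": "step_arm", "data": {
  "increments": [
    [[0,0,0,0,0,0.025,1],[0,0,0,0,0,0,1],[0,0,0,0,0,0,1]]
  ]
}}

```text
clock: 33.3
eef_pos: [542.8, -108.7, 231.5]
eef_rot: [-3.141, -0.0, 1.713]
wrist_force: [-0.6, 0.0, 1.2]
finger_gap: 0.5
finger_force: 0.3
```

Request:
{"op": "step_arm", "data": {
  "increments": [
    [[0,0,0,0,0,0.02,1],[0,0,0,0,0,0,1],[0,0,0,0,0,0,1]]
  ]
}}

```text
clock: 33.6
eef_pos: [542.8, -108.7, 230.7]
eef_rot: [3.142, 0.0, 1.713]
wrist_force: [-0.3, 0.4, 0.5]
finger_gap: 0.5
finger_force: 0.8
```

Request:
{"op": "step_arm", "data": {
  "increments": [
    [[0,0,0,0,0,0.02,1],[0,0,0,0,0,0,1],[0,0,0,0,0,0,1]]
  ]
}}

```text
clock: 33.9
eef_pos: [542.8, -108.7, 230.0]
eef_rot: [3.142, 0.0, 1.713]
wrist_force: [-0.1, 0.8, 2.2]
finger_gap: 0.2
finger_force: 1.2
```

Request:
{"op": "step_arm", "data": {
  "increments": [
    [[0,0,0,0,0,-0.4,1],[0,0,0,-0.67,0,0,1],[0,0,0,-0.67,0,0,1],[0,0,0,-0.66,0,0,1],[0,0,0,0,0,0,1]]
  ]
}}

```text
clock: 34.4
eef_pos: [554.1, -190.4, 245.7]
eef_rot: [-3.142, 0.0, 1.711]
wrist_force: [-0.2, 0.6, -0.5]
finger_gap: 0.5
finger_force: 0.0
```

Request:
{"op": "step_arm", "data": {
  "increments": [
    [[0,0,0,0,0,0.1,1],[0,0,0,0,0,0.05,1],[0,0,0,0,0,0,1],[0,0,0,0,0,0,1]]
  ]
}}

```text
clock: 34.8
eef_pos: [554.2, -187.3, 239.9]
eef_rot: [-3.141, -0.0, 1.714]
wrist_force: [-0.7, -0.3, -0.5]
finger_gap: 0.4
finger_force: 0.0
```

Request:
{"op": "step_arm", "data": {
  "increments": [
    [[0,0,0,0,0,0.04,1],[0,0,0,0,0,0,1],[0,0,0,0,0,0,1]]
  ]
}}

```text
clock: 35.1
eef_pos: [554.2, -187.9, 238.3]
eef_rot: [3.142, 0.0, 1.713]
wrist_force: [0.3, -0.1, 0.7]
finger_gap: 0.5
finger_force: 0.0
```

Request:
{"op": "step_arm", "data": {
  "increments": [
    [[0,0,0,0,0,0.03,1],[0,0,0,0,0,0,1],[0,0,0,0,0,0,1]]
  ]
}}

```text
clock: 35.4
eef_pos: [554.2, -187.9, 237.1]
eef_rot: [-3.141, -0.0, 1.713]
wrist_force: [-0.2, 0.6, 1.0]
finger_gap: 0.2
finger_force: 0.0
```

Request:
{"op": "step_arm", "data": {
  "increments": [
    [[0,0,0,0,0,0.03,1],[0,0,0,0,0,0,1],[0,0,0,0,0,0,1]]
  ]
}}

```text
clock: 35.7
eef_pos: [554.2, -188.0, 236.0]
eef_rot: [3.141, 0.0, 1.713]
wrist_force: [0.8, -0.4, -0.7]
finger_gap: 0.4
finger_force: 0.4
```

Request:
{"op": "step_arm", "data": {
  "increments": [
    [[0,0,0,0,0,0.025,1],[0,0,0,0,0,0,1],[0,0,0,0,0,0,1]]
  ]
}}

```text
clock: 36.0
eef_pos: [554.2, -188.0, 235.0]
eef_rot: [3.141, 0.0, 1.713]
wrist_force: [0.2, -0.7, 2.0]
finger_gap: 0.8
finger_force: 0.9
```

Request:
{"op": "step_arm", "data": {
  "increments": [
    [[0,0,0,0,0,0.025,1],[0,0,0,0,0,0,1],[0,0,0,0,0,0,1]]
  ]
}}

```text
clock: 36.3
eef_pos: [554.2, -188.0, 234.0]
eef_rot: [3.141, 0.0, 1.713]
wrist_force: [0.2, -1.3, 2.7]
finger_gap: 0.5
finger_force: 1.3
```

Request:
{"op": "step_arm", "data": {
  "increments": [
    [[0,0,0,0,0,0.025,1],[0,0,0,0,0,0,1],[0,0,0,0,0,0,1]]
  ]
}}

```text
clock: 36.6
eef_pos: [554.1, -187.8, 232.6]
eef_rot: [-3.141, -0.001, 1.713]
wrist_force: [0.0, -0.2, -0.7]
finger_gap: 0.3
finger_force: 0.0
```

Request:
{"op": "step_arm", "data": {
  "increments": [
    [[0,0,0,0,0,0.025,1],[0,0,0,0,0,0,1],[0,0,0,0,0,0,1]]
  ]
}}

```text
clock: 36.9
eef_pos: [554.1, -187.9, 231.8]
eef_rot: [-3.141, -0.0, 1.713]
wrist_force: [-0.4, 0.4, 1.0]
finger_gap: 0.8
finger_force: 0.2
```

Request:
{"op": "step_arm", "data": {
  "increments": [
    [[0,0,0,0,0,0.02,1],[0,0,0,0,0,0,1],[0,0,0,0,0,0,1]]
  ]
}}

```text
clock: 37.2
eef_pos: [554.2, -187.9, 231.1]
eef_rot: [-3.142, -0.0, 1.713]
wrist_force: [-0.8, 0.3, 0.7]
finger_gap: 1.0
finger_force: 0.5
```

Request:
{"op": "step_arm", "data": {
  "increments": [
    [[0,0,0,0,0,0.02,1],[0,0,0,0,0,0,1],[0,0,0,0,0,0,1]]
  ]
}}

```text
clock: 37.5
eef_pos: [554.2, -188.0, 230.3]
eef_rot: [3.142, 0.0, 1.713]
wrist_force: [-0.3, -0.5, 1.5]
finger_gap: 0.5
finger_force: 0.6
```

Request:
{"op": "step_arm", "data": {
  "increments": [
    [[0,0,0,0,0,0.02,1],[0,0,0,0,0,0,1],[0,0,0,0,0,0,1]]
  ]
}}

```text
clock: 37.8
eef_pos: [554.2, -187.9, 229.5]
eef_rot: [3.142, 0.0, 1.713]
wrist_force: [0.8, -1.2, 1.3]
finger_gap: 0.6
finger_force: 0.8
```

Request:
{"op": "step_arm", "data": {
  "increments": [
    [[0,0,0,0,0,0.02,1],[0,0,0,0,0,0,1],[0,0,0,0,0,0,1]]
  ]
}}

```text
clock: 38.1
eef_pos: [554.2, -187.9, 228.7]
eef_rot: [-3.142, -0.0, 1.713]
wrist_force: [-0.8, -1.4, 1.3]
finger_gap: 0.7
finger_force: 0.9
```

Request:
{"op": "step_arm", "data": {
  "increments": [
    [[0,0,0,0,0,0.02,1],[0,0,0,0,0,0,1],[0,0,0,0,0,0,1]]
  ]
}}

```text
clock: 38.4
eef_pos: [554.2, -188.0, 228.0]
eef_rot: [3.142, 0.0, 1.713]
wrist_force: [-0.0, -1.4, 3.0]
finger_gap: 0.2
finger_force: 1.5
```

Request:
{"op": "step_arm", "data": {
  "increments": [
    [[0,0,0,0,0,0.015,1],[0,0,0,0,0,0,1],[0,0,0,0,0,0,1]]
  ]
}}

```text
clock: 38.7
eef_pos: [554.2, -188.0, 227.6]
eef_rot: [3.141, 0.0, 1.713]
wrist_force: [-0.0, -1.5, 5.8]
finger_gap: 0.3
finger_force: 2.8
```

Request:
{"op": "step_arm", "data": {
  "increments": [
    [[0,0,0,0,0,0.015,1],[0,0,0,0,0,0,1],[0,0,0,0,0,0,1]]
  ]
}}

```text
clock: 39.0
eef_pos: [554.3, -187.9, 227.2]
eef_rot: [3.141, 0.0, 1.713]
wrist_force: [-0.8, -1.1, 8.7]
finger_gap: 0.5
finger_force: 3.7
```

Request:
{"op": "step_arm", "data": {
  "increments": [
    [[0,0,0,0,0,0.015,1],[0,0,0,0,0,0,1],[0,0,0,0,0,0,1]]
  ]
}}

```text
clock: 39.3
eef_pos: [554.2, -187.9, 226.6]
eef_rot: [3.141, 0.0, 1.713]
wrist_force: [-2.4, -0.3, 10.0]
finger_gap: 0.3
finger_force: 4.5
```

Request:
{"op": "step_arm", "data": {
  "increments": [
    [[0,0,0,0,0,0.015,1],[0,0,0,0,0,0,1],[0,0,0,0,0,0,1]]
  ]
}}

```text
clock: 39.6
eef_pos: [554.3, -187.9, 226.3]
eef_rot: [3.141, 0.0, 1.713]
wrist_force: [-2.8, 0.5, 11.4]
finger_gap: 0.6
finger_force: 5.7
```

Request:
{"op": "step_arm", "data": {
  "increments": [
    [[0,0,0,0,0,0.01,1],[0,0,0,0,0,0,1],[0,0,0,0,0,0,1]]
  ]
}}

```text
clock: 39.9
eef_pos: [554.3, -187.9, 226.1]
eef_rot: [3.141, 0.0, 1.713]
wrist_force: [-3.4, 0.3, 14.1]
finger_gap: 0.4
finger_force: 6.8
```

Now the butt end again.

Request:
{"op": "step_arm", "data": {
  "increments": [
    [[0,0,0,0,0,-0.35,1],[0,0,0,0.67,0,0,1],[0,0,0,0.67,0,0,1],[0,0,0,0.66,0,0,1],[0,0,0,0,0,0.1,1]]
  ]
}}

```text
clock: 40.4
eef_pos: [542.6, -106.4, 235.6]
eef_rot: [3.142, -0.0, 1.716]
wrist_force: [-0.3, -1.5, 0.8]
finger_gap: 0.5
finger_force: 0.0
```

Request:
{"op": "step_arm", "data": {
  "increments": [
    [[0,0,0,0,0,0.1,1],[0,0,0,0,0,0,1],[0,0,0,0,0,0,1]]
  ]
}}

```text
clock: 40.7
eef_pos: [542.9, -109.5, 231.0]
eef_rot: [-3.141, -0.0, 1.712]
wrist_force: [-0.3, -0.1, -0.0]
finger_gap: 0.6
finger_force: 0.0
```

Request:
{"op": "step_arm", "data": {
  "increments": [
    [[0,0,0,0,0,0.03,1],[0,0,0,0,0,0,1],[0,0,0,0,0,0,1]]
  ]
}}

```text
clock: 41.0
eef_pos: [542.8, -108.9, 229.9]
eef_rot: [3.142, 0.0, 1.713]
wrist_force: [0.1, 0.7, 0.0]
finger_gap: 0.5
finger_force: 0.0
```

Request:
{"op": "step_arm", "data": {
  "increments": [
    [[0,0,0,0,0,0.02,1],[0,0,0,0,0,0,1],[0,0,0,0,0,0,1]]
  ]
}}

```text
clock: 41.3
eef_pos: [542.8, -108.7, 229.1]
eef_rot: [-3.142, -0.0, 1.713]
wrist_force: [-0.5, -0.4, 0.3]
finger_gap: 0.9
finger_force: 0.0
```

Request:
{"op": "step_arm", "data": {
  "increments": [
    [[0,0,0,0,0,0.02,1],[0,0,0,0,0,0,1],[0,0,0,0,0,0,1]]
  ]
}}

```text
clock: 41.6
eef_pos: [542.8, -108.7, 228.3]
eef_rot: [-3.142, -0.0, 1.713]
wrist_force: [1.0, 0.6, 0.2]
finger_gap: 0.4
finger_force: 0.0
```

Request:
{"op": "step_arm", "data": {
  "increments": [
    [[0,0,0,0,0,0.02,1],[0,0,0,0,0,0,1],[0,0,0,0,0,0,1]]
  ]
}}

```text
clock: 41.9
eef_pos: [542.8, -108.7, 227.5]
eef_rot: [-3.142, -0.0, 1.713]
wrist_force: [-0.3, 0.3, 0.1]
finger_gap: 0.7
finger_force: 0.0
```

Request:
{"op": "step_arm", "data": {
  "increments": [
    [[0,0,0,0,0,0.015,1],[0,0,0,0,0,0,1],[0,0,0,0,0,0,1]]
  ]
}}

```text
clock: 42.2
eef_pos: [542.9, -108.7, 227.1]
eef_rot: [3.141, -0.0, 1.713]
wrist_force: [-0.7, 1.0, 4.9]
finger_gap: 0.8
finger_force: 2.4
```

Request:
{"op": "step_arm", "data": {
  "increments": [
    [[0,0,0,0,0,0.015,1],[0,0,0,0,0,0,1],[0,0,0,0,0,0,1]]
  ]
}}

```text
clock: 42.5
eef_pos: [542.9, -108.6, 226.7]
eef_rot: [3.141, -0.0, 1.713]
wrist_force: [-3.2, 3.0, 7.4]
finger_gap: 0.4
finger_force: 3.7
```

Request:
{"op": "step_arm", "data": {
  "increments": [
    [[0,0,0,0,0,0.015,1],[0,0,0,0,0,0,1],[0,0,0,0,0,0,1]]
  ]
}}

```text
clock: 42.8
eef_pos: [542.9, -108.6, 226.4]
eef_rot: [3.141, -0.0, 1.713]
wrist_force: [-3.8, 2.5, 10.5]
finger_gap: -0.1
finger_force: 5.3
```

Request:
{"op": "step_arm", "data": {
  "increments": [
    [[0,0,0,0,0,0.015,1],[0,0,0,0,0,0,1],[0,0,0,0,0,0,1]]
  ]
}}

```text
clock: 43.1
eef_pos: [542.9, -108.5, 226.0]
eef_rot: [3.141, -0.0, 1.713]
wrist_force: [-4.4, 3.2, 13.8]
finger_gap: 0.7
finger_force: 6.8
```

Request:
{"op": "step_arm", "data": {
  "increments": [
    [[0,0,0,0,0,0.013,1],[0,0,0,0,0,0,1],[0,0,0,0,0,0,1]]
  ]
}}

```text
clock: 43.4
eef_pos: [543.0, -108.5, 225.7]
eef_rot: [3.141, -0.0, 1.713]
wrist_force: [-6.7, 4.2, 16.5]
finger_gap: 0.4
finger_force: 8.2
```

Request:
{"op": "step_arm", "data": {
  "increments": [
    [[0,0,0,0,0,-0.35,1],[0,0,0,-0.67,0,0,1],[0,0,0,-0.67,0,0,1],[0,0,0,-0.66,0,0,1],[0,0,0,0,0,0.1,1]]
  ]
}}

```text
clock: 43.9
eef_pos: [554.3, -190.4, 235.2]
eef_rot: [3.14, 0.001, 1.711]
wrist_force: [0.4, -0.0, 0.2]
finger_gap: 0.3
finger_force: 0.0
```

Request:
{"op": "step_arm", "data": {
  "increments": [
    [[0,0,0,0,0,0.13,1],[0,0,0,0,0,0,1],[0,0,0,0,0,0,1]]
  ]
}}

```text
clock: 44.2
eef_pos: [554.2, -187.1, 229.3]
eef_rot: [-3.141, -0.0, 1.714]
wrist_force: [-0.2, 0.7, -0.5]
finger_gap: 0.3
finger_force: 0.0
```

Request:
{"op": "step_arm", "data": {
  "increments": [
    [[0,0,0,0,0,0.03,1],[0,0,0,0,0,0,1],[0,0,0,0,0,0,1]]
  ]
}}

```text
clock: 44.5
eef_pos: [554.2, -187.7, 228.3]
eef_rot: [3.141, 0.0, 1.713]
wrist_force: [0.9, 0.4, -0.0]
finger_gap: 0.0
finger_force: 0.0
```

Request:
{"op": "step_arm", "data": {
  "increments": [
    [[0,0,0,0,0,0.02,1],[0,0,0,0,0,0,1],[0,0,0,0,0,0,1]]
  ]
}}

```text
clock: 44.8
eef_pos: [554.2, -187.9, 227.5]
eef_rot: [3.141, 0.0, 1.713]
wrist_force: [-0.1, 1.0, 0.9]
finger_gap: 0.6
finger_force: 0.3
```

Request:
{"op": "step_arm", "data": {
  "increments": [
    [[0,0,0,0,0,0.02,1],[0,0,0,0,0,0,1],[0,0,0,0,0,0,1]]
  ]
}}

```text
clock: 45.1
eef_pos: [554.2, -188.0, 227.0]
eef_rot: [3.141, 0.0, 1.713]
wrist_force: [-0.5, -0.2, 5.5]
finger_gap: 0.2
finger_force: 2.7
```

Request:
{"op": "step_arm", "data": {
  "increments": [
    [[0,0,0,0,0,0.025,1],[0,0,0,0,0,0,1],[0,0,0,0,0,0,1]]
  ]
}}

```text
clock: 45.4
eef_pos: [554.3, -188.0, 226.3]
eef_rot: [3.141, 0.001, 1.713]
wrist_force: [-1.6, 0.3, 8.8]
finger_gap: 0.4
finger_force: 4.7
```

Request:
{"op": "step_arm", "data": {
  "increments": [
    [[0,0,0,0,0,0.02,1],[0,0,0,0,0,0,1],[0,0,0,0,0,0,1]]
  ]
}}

```text
clock: 45.7
eef_pos: [554.3, -188.1, 225.9]
eef_rot: [3.141, 0.001, 1.713]
wrist_force: [-3.9, 0.2, 12.3]
finger_gap: 0.6
finger_force: 6.6
```

Request:
{"op": "step_arm", "data": {
  "increments": [
    [[0,0,0,0,0,0.01,1],[0,0,0,0,0,0,1],[0,0,0,0,0,0,1]]
  ]
}}

```text
clock: 46.0
eef_pos: [554.3, -188.1, 225.8]
eef_rot: [3.14, 0.001, 1.713]
wrist_force: [-4.2, 1.5, 16.0]
finger_gap: 0.6
finger_force: 7.9
```

Request:
{"op": "step_arm", "data": {
  "increments": [
    [[0,0,0,0,0,-0.5,1],[0,0,0,0,0,-1,1],[0,0,0,0,0,-1,1],[0,0,0,-1,0,-0.5,1],[0,0,0,-1,0,0,1]]
  ]
}}

```text
clock: 46.5
eef_pos: [565.9, -267.6, 348.4]
eef_rot: [3.137, 0.003, 1.715]
wrist_force: [0.2, -0.3, -0.0]
finger_gap: 0.5
finger_force: 0.0
```

Request:
{"op": "step_arm", "data": {
  "increments": [
    [[0,0,0,-1,-0.3,0,1],[0,0,0,-1,-0.5,0,1],[0,0,0,-1,-0.5,0,1],[0,0,0,-1,-0.5,0,1],[0,0,0,-1,-0.5,0,1]]
  ]
}}

```text
clock: 47.0
eef_pos: [502.0, -479.8, 344.1]
eef_rot: [-3.141, -0.0, 1.713]
wrist_force: [0.3, -0.2, 0.9]
finger_gap: 0.6
finger_force: 0.0
```

Request:
{"op": "step_arm", "data": {
  "increments": [
    [[0,0,0,-0.5,-0.2,0,1],[0,0,0,0,0,0,1],[0,0,0,0,0,0,1]]
  ]
}}

```text
clock: 47.3
eef_pos: [497.8, -498.9, 343.7]
eef_rot: [-3.141, -0.001, 1.713]
wrist_force: [0.3, 0.6, 0.7]
finger_gap: 0.4
finger_force: 0.0
```

```bash
python3 - <<'E'
from h import *
c=avg(8); P=cloud(c); p=loc(P.reshape(-1,3)); ok=np.isfinite(p).all(1)
f=ok&(abs(p[:,0]+18)<6)&(abs(p[:,1])<80); print('foam z',np.median(p[f,2]))
for n,x,w in(('cut',-48,8),('mark',12,4)):
    for a in(-70,-60,-50,-40,0,30,40,50,60,70):
        k=ok&(abs(p[:,0]-x)<w)&(abs(p[:,1]-a)<5); print(n,a,np.median(p[k,2]).round(1),end='; ')
    print()
s=c['frame'][130:300,100:450]; cv2.imwrite('pics/f.png',cv2.cvtColor(cv2.resize(s,None,fx=2.2,fy=2.2,interpolation=cv2.INTER_CUBIC),cv2.COLOR_RGB2BGR))
print(manip.read_state()['wrist_force'],manip.read_state()['eef_pos'])
E
```

```text
foam z 24.670255016586225
cut -70 28.1; cut -60 29.3; cut -50 29.4; cut -40 29.6; cut 0 29.5; cut 30 30.7; cut 40 30.2; cut 50 30.3; cut 60 30.0; cut 70 29.4; 
mark -70 23.7; mark -60 27.0; mark -50 28.4; mark -40 28.9; mark 0 27.4; mark 30 27.6; mark 40 27.1; mark 50 27.5; mark 60 27.0; mark 70 23.2; 
[ 0.03208193 -0.1629578   0.54381673] [ 498.05576844 -498.60140863  344.59163987]
```

View pics/f.png

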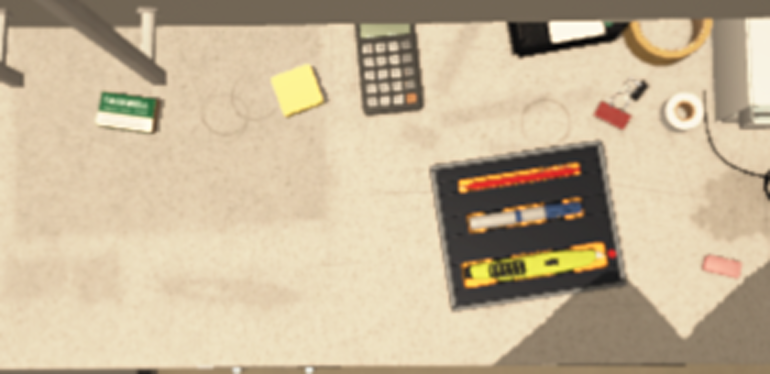

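```bash
python3 - <<'E'
from h import *
for nm,off in(('scene',[1.9,4,-.5]),('top',[0,0,-.7])):
    c=avg(20,nm); p=loc(cloud(c).reshape(-1,3))+off; ok=np.isfinite(p).all(1)
    for n,x,w in(('cut',-48,10),('mark',12,6)):
        print(nm,n,[(a,*np.percentile(p[ok&(abs(p[:,0]-x)<w)&(abs(p[:,1]-a)<6),2],[50,80]).round(1)) for a in range(-75,76,10) if (ok&(abs(p[:,0]-x)<w)&(abs(p[:,1]-a)<6)).sum()>3])
E
```

```text
scene cut [(-75, np.float64(19.1), np.float64(25.3)), (-65, np.float64(25.5), np.float64(27.1)), (-55, np.float64(26.7), np.float64(27.5)), (-45, np.float64(27.0), np.float64(27.8)), (-35, np.float64(27.1), np.float64(27.6)), (-25, np.float64(27.5), np.float64(31.2)), (-15, np.float64(27.6), np.float64(31.3)), (-5, np.float64(27.2), np.float64(28.0)), (5, np.float64(27.3), np.float64(27.7)), (15, np.float64(27.9), np.float64(28.8)), (25, np.float64(28.1), np.float64(28.6)), (35, np.float64(28.2), np.float64(28.6)), (45, np.float64(28.2), np.float64(28.8)), (55, np.float64(27.2), np.float64(28.3)), (65, np.float64(26.5), np.float64(28.2)), (75, np.float64(26.1), np.float64(27.7))]
scene mark [(-75, np.float64(22.6), np.float64(22.8)), (-65, np.float64(22.7), np.float64(24.9)), (-55, np.float64(24.8), np.float64(26.1)), (-45, np.float64(25.4), np.float64(27.7)), (-35, np.float64(25.0), np.float64(27.2)), (-25, np.float64(25.2), np.float64(26.1)), (-15, np.float64(24.1), np.float64(25.3)), (-5, np.float64(24.1), np.float64(25.5)), (5, np.float64(24.4), np.float64(25.9)), (15, np.float64
[... 953 characters left out ...]
at64(29.2))]
top mark [(-75, np.float64(24.0), np.float64(24.3)), (-65, np.float64(25.4), np.float64(26.1)), (-55, np.float64(26.4), np.float64(27.4)), (-45, np.float64(26.7), np.float64(29.0)), (-35, np.float64(27.5), np.float64(29.2)), (-25, np.float64(26.9), np.float64(27.8)), (-15, np.float64(25.9), np.float64(27.0)), (-5, np.float64(25.7), np.float64(26.7)), (5, np.float64(26.4), np.float64(26.9)), (15, np.float64(26.0), np.float64(27.3)), (25, np.float64(26.1), np.float64(26.9)), (35, np.float64(26.3), np.float64(26.9)), (45, np.float64(26.0), np.float64(26.7)), (55, np.float64(26.2), np.float64(26.6)), (65, np.float64(24.4), np.float64(26.3)), (75, np.float64(24.0), np.float64(24.4))]
```

```bash
python3 - <<'E'
from h import *
P=np.load('P.npy').reshape(-1,3)
for n,c0,yaw,w in(('cut',(522.6,348),-17.6,10),('mark',(473.5,150.5),17.5,6)):
    t=np.radians(yaw); d=P[:,:2]-c0; x=d[:,0]*np.cos(t)+d[:,1]*np.sin(t); y=-d[:,0]*np.sin(t)+d[:,1]*np.cos(t)
    print(n,[(a,*np.percentile(P[(abs(x)<w)&(abs(y-a)<6),2],[50,80]).round(1)) for a in range(-75,76,10) if ((abs(x)<w)&(abs(y-a)<6)).sum()>3])
E
```

```text
cut [(-75, np.float64(9.0), np.float64(18.4)), (-65, np.float64(17.9), np.float64(20.5)), (-55, np.float64(18.8), np.float64(19.9)), (-45, np.float64(18.3), np.float64(20.2)), (-35, np.float64(18.7), np.float64(20.5)), (-25, np.float64(19.1), np.float64(23.2)), (-15, np.float64(19.9), np.float64(22.5)), (-5, np.float64(18.7), np.float64(21.2)), (5, np.float64(18.5), np.float64(20.0)), (15, np.float64(18.9), np.float64(20.3)), (25, np.float64(19.7), np.float64(21.5)), (35, np.float64(20.3), np.float64(21.8)), (45, np.float64(19.5), np.float64(21.1)), (55, np.float64(18.4), np.float64(20.9)), (65, np.float64(18.4), np.float64(20.1)), (75, np.float64(18.0), np.float64(19.2))]
mark [(-75, np.float64(-0.3), np.float64(2.2)), (-65, np.float64(7.8), np.float64(16.0)), (-55, np.float64(17.1), np.float64(18.7)), (-45, np.float64(16.8), np.float64(18.7)), (-35, np.float64(16.6), np.float64(18.8)), (-25, np.float64(16.5), np.float64(17.7)), (-15, np.float64(15.6), np.float64(17.5)), (-5, np.float64(15.7), np.float64(19.2)), (5, np.float64(15.5), np.float64(17.6)), (15, np.float64(16.1), np.float64(17.7)), (25, np.float64(16.4), np.float64(18.4)), (35, np.float64(16.6), np.float64(18.3)), (45, np.float64(16.0), np.float64(17.2)), (55, np.float64(15.6), np.float64(17.0)), (65, np.float64(15.1), np.float64(17.2)), (75, np.float64(1.3), np.float64(2.8))]
```

```bash
python3 -c "
from h import *
print(workorder.sign_off())"
```

```text
the job is handed in; nothing more can be done
None
```

I put the cutter (blade end at the red dot) and then the marker into their cutouts and pressed both level onto the orange bed, with at most about 17 N measured. I handed the job in at about 50 s; I saw nothing else in the scene disturbed, and sign-off returned no verdict.

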